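# Load the swing-out drying board and start its clockwork timer

## Robot

A 6-joint arm with a two-finger parallel gripper is mounted at the origin on the work surface. World frame = base frame: x ahead of the robot, y to its left, z up, the work surface at z = 0. Lengths are in mm, angles in rad, forces in N, time in s.
With the tool pointing down it reaches from about 350 to 950 mm from the base axis. Payload 17.4 kg.
Tool frame: the origin (TCP) lies at the very end of the fingers, on their centre line; the grasp point (between the pads) lies 19 mm behind it; y points along the fingers, x is the direction in which the jaws open and shut, and the axes are right-handed (so a half turn about y gives the same grasp; the last joint's range is limited). The gripper opens to 93 mm and grips with 3 to 60 N. Pads are 15 mm wide; open, the fingers measure 128 mm over their backs; the gripper's body (75 mm by 188 mm) begins 65 mm behind the grasp point.
Start: joints at [-1.141, 0.116, 1.442, -0, 1.584, -0.038], TCP at [304.366, -602.49, 218.646] pointing down, gripper open.
Joint ranges: [-2.83, 2.83], [-0.83, 2.19], [0.07, 2.5], [-1.14, 4.28], [0.01, 3], [-2.97, 2.97]. Speed limits (rad/s): [1.89, 1.89, 2.22, 3.14, 3.14, 3.14].

## Interface

Orientations are given as a unit quaternion [w, x, y, z].
In Python, from cell import manip, optics, finish_job gives the robot as it stands.
- The arm moves only by the shell command python3 -m pendant 'ROWS' [FORCE]. ROWS is JSON, a list of rows, each an object of numbers: "tx", "ty", "tz": the shift along the tool's x, y, z in cm; "wx", "wy", "wz": the turn, a rotation vector about the tool's x, y, z in rad; "hand": the closure, from 0 (fully open) to 1 (shut). A call has 1 to 12 rows; each row shifts and turns the commanded pose from where the row before left it, along the tool's axes as they then stand; what a row does not reach is not made up. A row lasts 1/10 s, in which the tool goes at most 50 mm and 8.59 degrees, less where a joint would pass 70% of its speed; a pose out of reach is approached as far as the arm can. A call is refused whole if a number of a shift passes 5 or a number of a turn 0.15, either way. A call with a gripper value outside its range is refused whole. The fingers move at their own pace and stop on an object; FORCE is the grip in N (left out, the last holds). Time passes only in rows, so rows that do not move let the fingers close. It gives the time, the measured TCP pose, the force and the opening at its end, in the units of the state.
- manip.observe(): the state, without advancing time (a new reading comes with each control period).
- optics.camera(name): name is "scene" or "top" or "wrist"; returns a dict with "pixels" (400x640x3 uint8, red, green, blue), "fx", "fy", "cx", "cy" (pixels), "R" (3x3) and "t" (3): a world point X has camera coordinates R X + t. Camera axes: x right, y down, z forward; pixel columns grow to the right and rows downward; lengths in mm; the calibration is good to about 2 mm. A picture is of the moment at which its call begins. There is no depth.
- finish_job(): hands the job in, once; it reports no verdict.
The state is a dict: "time_s": time; "joint_pos": joint angles; "qvel": joint speeds; "tau": joint torques, N m; "tcp_pos": TCP position; "tcp_rot": TCP orientation; "wrist_force": force on the tool from outside, world axes, zero at the start; "torque": the same for the moment, N m; "width": finger opening in mm.
Only numpy, scipy, OpenCV 4.12 (cv2) and the standard library are available. Lean on these libraries where they do the work, as an engineer would, in place of code of your own. Each camera call takes 0.05 s, during which the arm holds its last target.

## Task

Dry the rinsed clay cups: push the red peg to swing the drying board out towards you as far as its stop, stand every small cup upright on it side by side, then push the board all the way back in to its stop in front of the green air duct with the cups still standing on it. Then wind the brass timer key clockwise, a part turn at a time, until it is fully wound. Leave the blue jar and the big bowl where they are.

Things in the scene. Friction and masses are not known exactly. Their poses are not given: they have to be found in the camera images.
- cup_a_mid (a point): Centre (half-way up) of one of the two to four identical terracotta biscuit-fired cups, hollow and open at the top, without handle: 55 high, 54 across at the rim, 46 at the foot, wall 4, mass about 120 g. Its z axis points out of the mouth. It starts upright on the table, left of the board. In some runs this cup is absent.
- cup_b_mid (a point): Centre (half-way up) of one of the two to four identical terracotta biscuit-fired cups, hollow and open at the top, without handle: 55 high, 54 across at the rim, 46 at the foot, wall 4, mass about 120 g. Its z axis points out of the mouth. It starts upright on the table, left of the board. In some runs this cup is absent.
- cup_c_mid (a point): Centre (half-way up) of one of the two to four identical terracotta biscuit-fired cups, hollow and open at the top, without handle: 55 high, 54 across at the rim, 46 at the foot, wall 4, mass about 120 g. Its z axis points out of the mouth. It starts upright on the table, left of the board. In some runs this cup is absent.
- cup_d_mid (a point): Centre (half-way up) of one of the two to four identical terracotta biscuit-fired cups, hollow and open at the top, without handle: 55 high, 54 across at the rim, 46 at the foot, wall 4, mass about 120 g. Its z axis points out of the mouth. It starts upright on the table, left of the board. In some runs this cup is absent.
- board (a joint): Angle of the swing board about its vertical pivot: 0 = swung in, parallel to the green air duct, against its inner stop (drying position); grows as the free end swings towards the robot (counter-clockwise from above); 0.85 = against its outer stop (loading position). Stiff hinge: it stays where it is left and takes 2 to 4 N at the red peg to move.
- board_pivot (a point): Point on the board's pivot axis, level with its upper face, 34 above the table. Turns with the board: y runs along the board from pivot to free end, x across it (towards the duct), z up. Pale wood, 120 wide (x -60 to 60), 22 thick, y from -35 to 330. A bolt head (radius 13) stands 22 high here. Dark painted discs at y = 65, 129, 193, 257, x = 0 show spots for cups.
- board_peg (a point): Middle of the red upright round peg fixed on the board 305 from the pivot axis, near the free end: 22 diameter, 45 high, standing on the board's upper face (this point is 22 above that face). Pushing it from either side swings the board.
- station: Fixed base of the swing board; origin on the table under the pivot, y along the board's swung-in direction, x away from the robot. It carries the green air duct: a box 70 high, x from 90 to 170, y from -25 to 335 (30 behind the board's edge when swung in), with a dark round motor 91 high beside it at y from -105 to -25.
- key (a joint): Angle (rad) of the timer's winding key: 0 = run down, grows as the key is turned clockwise seen from above, 4.7 = fully wound, against its stop. A spring resists more and more (0.07 to about 0.11 N m), but the key stays where it is left.
- key_grip (a point): Centre of the flat brass wing of the winding key, on its vertical turning axis, 94 above the table. Turns with the key. The wing is 44 wide along its own x, 9 thick along its own y, 38 high (75 to 113 above the table); z up.
- timer: Fixed grey timer box under the key, 90 (x) by 110 (y), 55 high, with a white dial plate on top, 57 above the table; origin at the centre of its underside, below the key's axis.
- jar_mid (a point): Middle of a blue glazed jar with a white cap, radius 33, 95 high: a bystander, on the table.
- bowl_mid (a point): Middle of a terracotta bowl, 124 across the rim, 60 high: a bystander, on the table.
There are look-alikes about, which are no part of the job. What is shaped like the part that bears cup_b_mid but black or white is not meant. Leave any turquoise look-alike of the part that bears cup_a_mid alone.

How it is judged (in metres and radians):
On the way, in this order (a step that is already met when the one before it is completed fails the run):
1. the board is swung out to its outer stop (within 0.07 rad) (value of joint board above 0.78 rad), for 0.2 s.
2. every cup stands upright on the board while it is swung out (y of cup_a_mid in the frame of board_pivot between 0 and 0.33 m and x of cup_a_mid in the frame of board_pivot between -0.058 and 0.058 m and z of cup_a_mid in the frame of board_pivot between 0.02 and 0.036 m and angle between each of cup_a_mid, cup_b_mid, cup_c_mid, cup_d_mid's own z axis and vertical below 0.15 rad and y of cup_b_mid in the frame of board_pivot between 0 and 0.33 m and x of cup_b_mid in the frame of board_pivot between -0.058 and 0.058 m and z of cup_b_mid in the frame of board_pivot between 0.02 and 0.036 m and y of cup_c_mid in the frame of board_pivot between 0 and 0.33 m and x of cup_c_mid in the frame of board_pivot between -0.058 and 0.058 m and z of cup_c_mid in the frame of board_pivot between 0.02 and 0.036 m and y of cup_d_mid in the frame of board_pivot between 0 and 0.33 m and x of cup_d_mid in the frame of board_pivot between -0.058 and 0.058 m and z of cup_d_mid in the frame of board_pivot between 0.02 and 0.036 m and value of joint board above 0.6 rad), for 0.2 s.
3. the board is swung back in to its inner stop (within 0.06 rad), every cup still standing on it (y of cup_a_mid in the frame of board_pivot between 0 and 0.33 m and x of cup_a_mid in the frame of board_pivot between -0.058 and 0.058 m and z of cup_a_mid in the frame of board_pivot between 0.02 and 0.036 m and angle between each of cup_a_mid, cup_b_mid, cup_c_mid, cup_d_mid's own z axis and vertical below 0.15 rad and y of cup_b_mid in the frame of board_pivot between 0 and 0.33 m and x of cup_b_mid in the frame of board_pivot between -0.058 and 0.058 m and z of cup_b_mid in the frame of board_pivot between 0.02 and 0.036 m and y of cup_c_mid in the frame of board_pivot between 0 and 0.33 m and x of cup_c_mid in the frame of board_pivot between -0.058 and 0.058 m and z of cup_c_mid in the frame of board_pivot between 0.02 and 0.036 m and y of cup_d_mid in the frame of board_pivot between 0 and 0.33 m and x of cup_d_mid in the frame of board_pivot between -0.058 and 0.058 m and z of cup_d_mid in the frame of board_pivot between 0.02 and 0.036 m and value of joint board below 0.06 rad), for 0.2 s.
4. the timer key is wound up (4.4 rad or more of 4.7) (value of joint key above 4.4 rad), for 0.2 s.
At the end, for the whole second after the job is handed in: Every cup stands upright (within 0.15 rad) directly on the board, its centre over the board between pivot and free end; the board is within 0.06 rad of its inner stop; the key is wound to at least 4.4 rad of 4.7 (all of step 3 and value of joint board above -0.05 rad and value of joint key above 4.4 rad); the robot touches nothing.
It fails at once if the jar is moved by more than 3 cm (distance of jar_mid from where it was at the start of the episode above 0.03 m).
It fails at once if the bowl is moved by more than 3 cm (distance of bowl_mid from where it was at the start of the episode above 0.03 m).
Of cup_a, cup_b, cup_c, cup_d only 2 to 4 are there at a start; the rules pass over those that are not, and their reading is None.
At some moment in a run one of cup_a, cup_b, cup_c, cup_d may be knocked a few centimetres aside while the robot is not near it.
It also fails if it takes over 210 s, if anything falls off the work surface, if the arm or the gripper's body presses on something with over 40 N, if the wrist force passes 120 N, or if a joint passes its speed limit or range.

## Working session

There is one attempt and no reset: what is moved stays moved. The work goes in short steps, Python scripts to look and compute and a shell command to move; the robot and the scene stay as the last step left them, time stands still between calls to the robot, and variables do not carry over. Pictures are saved under pics/ and viewed, and the job is handed in when it is done.

```bash
ls; mkdir -p pics
python3 - <<'E'
from cell import manip, optics
import cv2
s=manip.observe(); print(s)
for n in ("scene","top","wrist"):
    c=optics.camera(n); cv2.imwrite(f"pics/{n}0.png",c["pixels"][:,:,::-1]); print(n,c["fx"],c["cx"],c["cy"],c["R"],c["t"])
E
```

```text
pics
{'time_s': 0.0, 'joint_pos': array([-1.14078170e+00,  1.16459398e-01,  1.44224240e+00,  5.83395808e-06,
        1.58398009e+00, -3.78206282e-02]), 'qvel': array([-0.00142936,  0.00072006,  0.00065794, -0.00055058,  0.00066355,
       -0.00058553]), 'tau': array([-1.07957690e-03, -7.21265960e+01, -6.22604012e+01,  7.79736601e-02,
        2.37668271e-02, -1.26419386e-04]), 'tcp_pos': array([ 304.29553485, -602.30313463,  217.9373024 ]), 'tcp_rot': array([ 0.60249368, -0.60206219,  0.37080671, -0.37016871]), 'wrist_force': array([ 0.03601651, -0.76857207,  0.56619488]), 'torque': array([ 0.0243127 ,  0.02046685, -0.04431652]), 'width': 92.98663352710464}
scene 426.5634222574262 318.8880129948619 204.82739758159207 [[ 0.49930637  0.86642282 -0.00215535]
 [ 0.61817271 -0.35798442 -0.69979258]
 [-0.60708784  0.34807851 -0.71434284]] [-288.41686892 -240.03092149 1561.45118112]
top 388.81610797657976 315.18018170214657 201.73118771364938 [[-0.00693285 -0.99997421  0.00187219]
 [-0.99422686  0.0066925  -0.10708948]
 [ 0.10707419 -0.00260382 -0.99424762]] [  27.77514707  544.4267145  1141.34585435]
wrist 333.0595334158782 322.9242041586158 201.3456545553337 [[ 0.45217922 -0.8919248  -0.00202658]
 [-0.85740055 -0.43530027  0.27455047]
 [-0.24576055 -0.12240843 -0.96157055]] [-673.61611617  -31.74330165  391.12805127]
```

View pics/scene0.png

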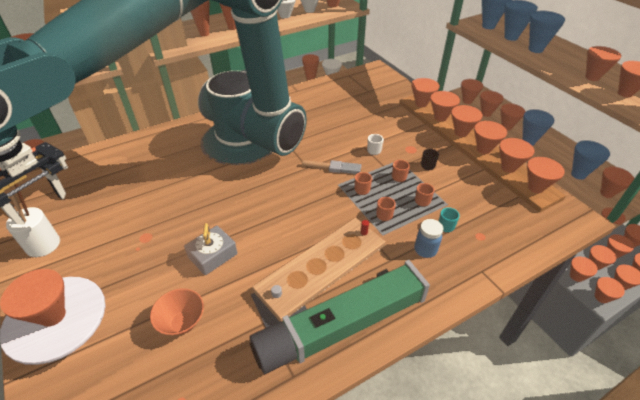

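View pics/top0.png

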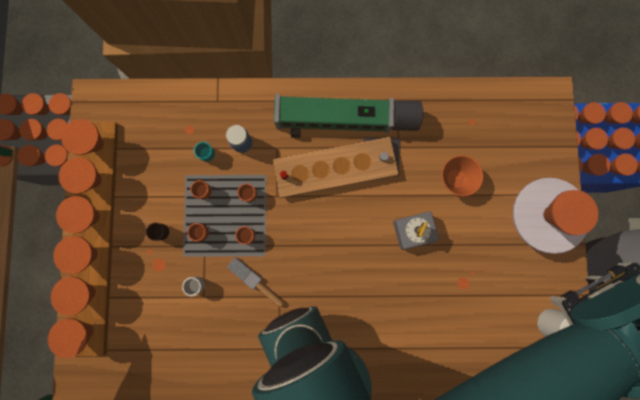

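View pics/wrist0.png

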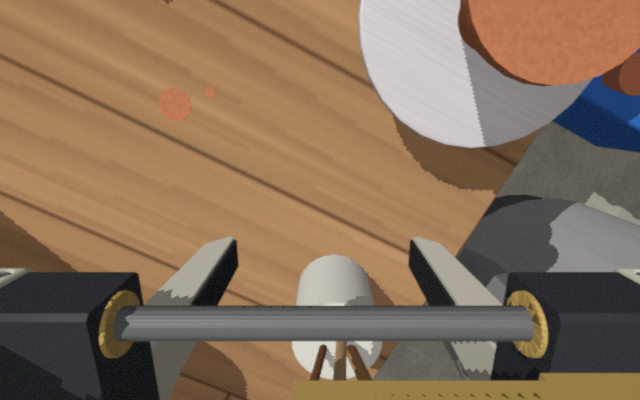

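```bash
cat > h.py <<'E'
from cell import manip, optics
import cv2, numpy as np
from scipy.spatial.transform import Rotation as Ro
def cam(n):
    c=optics.camera(n); c["R"]=np.array(c["R"]); c["t"]=np.array(c["t"]); return c
def ray(c,u,v):
    d=c["R"].T@np.array([(u-c["cx"])/c["fx"],(v-c["cy"])/c["fy"],1.]); return -c["R"].T@c["t"],d
def onz(c,u,v,z):
    o,d=ray(c,u,v); return o+d*(z-o[2])/d[2]
def proj(c,X):
    p=c["R"]@np.array(X,float)+c["t"]; return np.array([c["fx"]*p[0]/p[2]+c["cx"],c["fy"]*p[1]/p[2]+c["cy"]])
def two(c1,p1,c2,p2):
    o1,d1=ray(c1,*p1);o2,d2=ray(c2,*p2)
    A=np.stack([d1,-d2],1); s=np.linalg.lstsq(A,o2-o1,rcond=None)[0]
    a=o1+d1*s[0];b=o2+d2*s[1]; return (a+b)/2,np.linalg.norm(a-b)
def crop(c,name,u0,u1,v0,v1,k):
    im=c["pixels"][v0:v1,u0:u1,::-1]; cv2.imwrite("pics/"+name,cv2.resize(im,None,fx=k,fy=k,interpolation=cv2.INTER_CUBIC))
def R():
    s=manip.observe(); q=s["tcp_rot"]; return s,Ro.from_quat([q[1],q[2],q[3],q[0]])
E
python3 - <<'E'
from h import *
c=cam("top"); crop(c,"t1.png",180,440,80,280,3)
s=cam("scene"); crop(s,"s1.png",180,460,130,330,2.8)
s,r=R(); print(np.round(r.as_matrix(),3))
E
```

```text
[[ 0.451 -0.     0.893]
 [-0.893  0.     0.451]
 [-0.001 -1.     0.   ]]
```

View pics/t1.png

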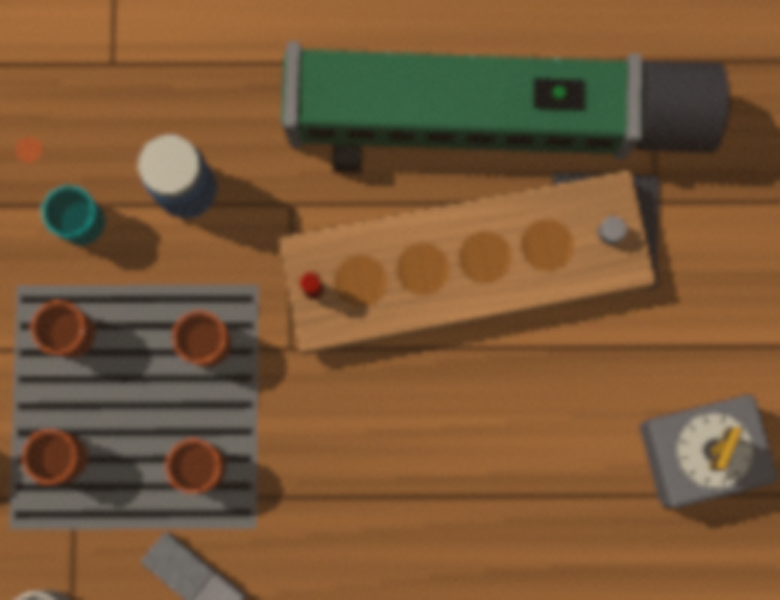

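View pics/s1.png

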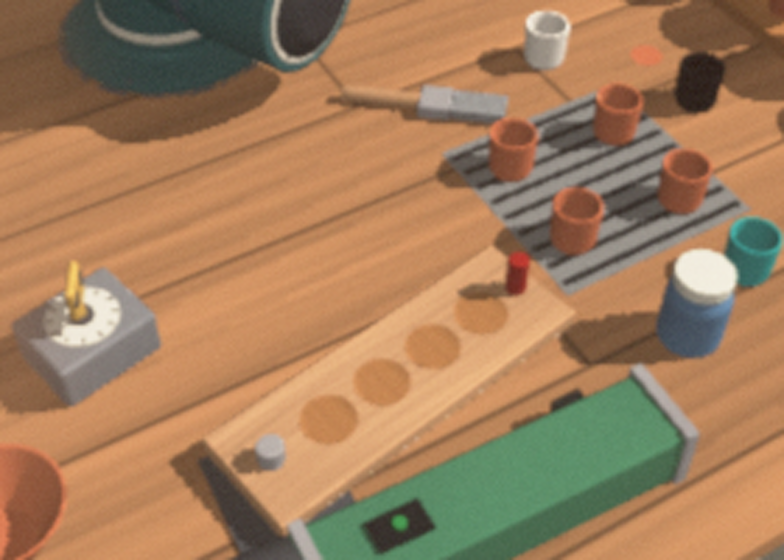

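Run:
```python
from h import *
c=cam("top"); s=cam("scene")
T=lambda x,y:(180+x/3,80+y/3); S=lambda x,y:(180+x/2.8,130+y/2.8)
def p(n,x,y,z): print(n,np.round(onz(c,*T(x,y),z)))
p("peg",311,281,79);p("bolt",613,229,56)
for q in [(546,244),(485,257),(422,268),(360,280)]: p("disc",*q,34)
p("duct1",297,50,70);p("duct2",297,125,70);p("duct3",628,57,70);p("duct4",628,138,70)
p("jar",169,164,95);p("teal",70,212,55);p("dial",713,450,57)
for q in [(640,420),(752,396),(776,468),(668,507)]: p("box",*q,55)
p("keytop?",735,431,113)
p("white",33,610,55)
hsv=cv2.cvtColor(c["pixels"],cv2.COLOR_RGB2HSV)
m=cv2.inRange(hsv,(0,140,40),(12,255,255)); m[:,:185]=0;m[:,265:]=0;m[:175]=0;m[255:]=0
n,l,st,ce=cv2.connectedComponentsWithStats(m)
for i in range(1,n):
    if st[i,4]>40: print(st[i],ce[i],np.round(onz(c,*ce[i],40)))
for q,w in [((61,327),(685,167)),((201,338),(577,203)),((53,457),(619,101)),((194,465),(513,137))]:
    p("cup",*q,55); print(two(c,T(*q),s,S(*w)), onz(s,*S(*w),55).round())
```

```text
peg [622. 115.  79.]
bolt [ 676. -183.   56.]
disc [ 666. -119.   34.]
disc [653. -57.  34.]
disc [643.   7.  34.]
disc [631.  69.  34.]
duct1 [857. 130.  70.]
duct2 [780. 130.  70.]
duct3 [ 848. -200.   70.]
duct4 [ 765. -198.   70.]
jar [734. 251.  95.]
teal [697. 357.  55.]
dial [ 457. -274.   57.]
box [ 486. -204.   55.]
box [ 509. -315.   55.]
box [ 439. -335.   55.]
box [ 402. -229.   55.]
keytop? [ 472. -280.  113.]
white [308. 383.  55.]
[190 180  21  19 294] [200.23129252 189.31972789] [583. 368.  40.]
[237 184  20  18 260] [246.58076923 192.49230769] [573. 229.  40.]
[187 223  22  19 305] [197.24918033 232.01639344] [456. 373.  40.]
[235 226  20  18 270] [244.67407407 235.02592593] [446. 233.  40.]
cup [582. 363.  55.]
(array([583.57178308, 365.94530797,  50.77022732]), np.float64(3.8737370875159165)) [587. 364.  55.]
cup [570. 225.  55.]
(array([571.76972437, 227.94322387,  54.58251493]), np.float64(6.319648702717859)) [573. 231.  55.]
cup [454. 368.  55.]
(array([456.31921834, 372.94138984,  47.56900231]), np.float64(6.934235682209158)) [464. 370.  55.]
cup [446. 230.  55.]
(array([446.80719729, 233.52479346,  47.86266927]), np.float64(4.130980896943646)) [454. 231.  55.]
```

```bash
cat >> h.py <<'E'
def go(x,y,z,yaw=None):
    s,r=R(); M=r.as_matrix(); d=M.T@(np.array([x,y,z])-s["tcp_pos"])/10
    Y=np.arctan2(M[1,0],M[0,0]); tilt=M[2,:]
    print("t",round(s["time_s"],2),"at",s["tcp_pos"].round(1),"yaw",Y.round(3),"j",s["joint_pos"].round(2),"F",s["wrist_force"].round(1),"w",round(s["width"],1),"tilt",M[2].round(3))
    print("shift cm (tx,ty,tz)",d.round(2))
    if yaw is not None:
        dy=(yaw-Y+np.pi/2)%np.pi-np.pi/2; print("wy",-dy.round(3))
E
python3 -m pendant '[{"wy":-0.142},{"wy":-0.142},{"wy":-0.142},{"wy":-0.142},{"wy":-0.142},{"wy":-0.142},{"wy":-0.142},{"wy":-0.142},{"wy":-0.142,"hand":0.4}]' 10
python3 -c "
from h import *
go(622,115,200,.18)"
```

```text
t 0.35 at [ 304.3 -602.5  218.5] yaw -1.103 j [-1.14  0.12  1.44 -0.    1.58 -0.04] F [-0.1 -0.5 -0.1] w 93.1 tilt [-0. -1. -0.]
shift cm (tx,ty,tz) [-49.72   1.86  60.7 ]
wy -1.283invalid input
```

```bash
python3 -m pendant '[{"tx":0,"ty":0,"tz":0,"wx":0,"wy":-0.142,"wz":0,"hand":0}]'; python3 -m pendant '[{"wy":-0.142}]'; python3 -m pendant '[{"wy":-0.142,"hand":0.4}]' 10
```

```text
time_s: 0.45
tcp_pos: [304.4, -602.5, 218.6]
tcp_rot: [0.627, -0.627, 0.327, -0.327]
wrist_force: [-0.2, 0.6, -0.2]
width: 92.8invalid input
invalid input
```

```bash
python3 -m pendant '[{"tx":0,"ty":0,"tz":0,"wx":0,"wy":-0.142,"wz":0,"hand":0.4},{"tx":0,"ty":0,"tz":0,"wx":0,"wy":-0.142,"wz":0,"hand":0.4},{"tx":0,"ty":0,"tz":0,"wx":0,"wy":-0.142,"wz":0,"hand":0.4},{"tx":0,"ty":0,"tz":0,"wx":0,"wy":-0.142,"wz":0,"hand":0.4},{"tx":0,"ty":0,"tz":0,"wx":0,"wy":-0.142,"wz":0,"hand":0.4},{"tx":0,"ty":0,"tz":0,"wx":0,"wy":-0.142,"wz":0,"hand":0.4},{"tx":0,"ty":0,"tz":0,"wx":0,"wy":-0.142,"wz":0,"hand":0.4},{"tx":0,"ty":0,"tz":0,"wx":0,"wy":-0.142,"wz":0,"hand":0.4}]' 10
python3 -c "
from h import *
go(622,115,200,.18)"
```

```text
time_s: 1.25
tcp_pos: [304.3, -602.5, 218.6]
tcp_rot: [0.704, -0.704, -0.064, 0.064]
wrist_force: [0.6, 0.3, 0.4]
width: 55.8
t 1.25 at [ 304.3 -602.5  218.6] yaw 0.181 j [-1.14  0.12  1.44 -0.    1.58 -1.32] F [0.6 0.3 0.4] w 55.8 tilt [-0. -1.  0.]
shift cm (tx,ty,tz) [44.15  1.86 64.87]
wy 0.001
```

```bash
python3 -m pendant '[{"tx":2.5,"ty":0,"tz":3.6,"wx":0,"wy":0,"wz":0,"hand":0.4},{"tx":2.5,"ty":0,"tz":3.6,"wx":0,"wy":0,"wz":0,"hand":0.4},{"tx":2.5,"ty":0,"tz":3.6,"wx":0,"wy":0,"wz":0,"hand":0.4},{"tx":2.5,"ty":0,"tz":3.6,"wx":0,"wy":0,"wz":0,"hand":0.4},{"tx":2.5,"ty":0,"tz":3.6,"wx":0,"wy":0,"wz":0,"hand":0.4},{"tx":2.5,"ty":0,"tz":3.6,"wx":0,"wy":0,"wz":0,"hand":0.4},{"tx":2.5,"ty":0,"tz":3.6,"wx":0,"wy":0,"wz":0,"hand":0.4},{"tx":2.5,"ty":0,"tz":3.6,"wx":0,"wy":0,"wz":0,"hand":0.4},{"tx":2.5,"ty":0,"tz":3.6,"wx":0,"wy":0,"wz":0,"hand":0.4},{"tx":2.5,"ty":0,"tz":3.6,"wx":0,"wy":0,"wz":0,"hand":0.4},{"tx":2.5,"ty":0,"tz":3.6,"wx":0,"wy":0,"wz":0,"hand":0.4},{"tx":2.5,"ty":0,"tz":3.6,"wx":0,"wy":0,"wz":0,"hand":0.4}]' 
python3 -c "
from h import *
go(622,115,200,.18)
c=cam('wrist');crop(c,'w1.png',0,640,0,400,1)
c=cam('top');crop(c,'t2.png',0,640,0,400,1)"
```

```text
time_s: 2.45
tcp_pos: [525.0, -123.1, 218.9]
tcp_rot: [-0.704, 0.704, 0.062, -0.062]
wrist_force: [2.1, -0.4, -0.2]
width: 55.8
t 2.45 at [ 525.  -123.1  218.9] yaw 0.175 j [-0.28 -0.18  1.73 -0.    1.59 -0.45] F [ 2.1 -0.4 -0.2] w 55.8 tilt [ 0. -1. -0.]
shift cm (tx,ty,tz) [13.7   1.89 21.75]
wy -0.005
```

View pics/w1.png

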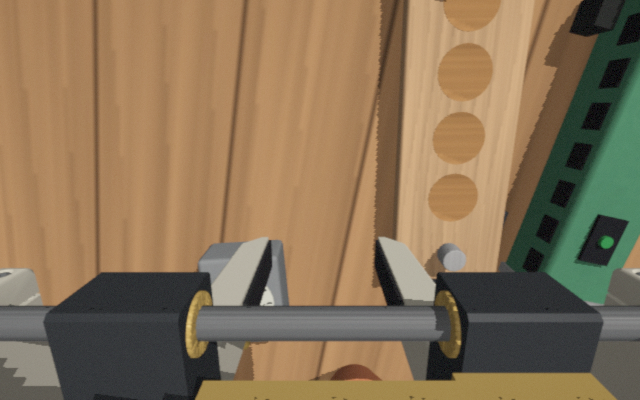

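```bash
python3 - <<'E'
from h import *
c=cam("wrist")
for q,z in [((465,72),34),((458,137),34),((453,197),34),((452,255),56)]: print(onz(c,*q,z).round(1))
E
python3 -m pendant '[{"tx":2.5,"ty":0,"tz":3.6,"wx":0,"wy":0,"wz":0,"hand":0.4},{"tx":2.5,"ty":0,"tz":3.6,"wx":0,"wy":0,"wz":0,"hand":0.4},{"tx":2.5,"ty":0,"tz":3.2,"wx":0,"wy":0,"wz":0,"hand":0.4},{"tx":2.0,"ty":0,"tz":2.2,"wx":0,"wy":0,"wz":0,"hand":0.4},{"tx":1.2,"ty":0,"tz":0,"wx":0,"wy":0,"wz":0,"hand":0.4},{"tx":0,"ty":0,"tz":0,"wx":0,"wy":0,"wz":0,"hand":0.4}]' 
python3 -c "
from h import *
go(622,115,200,.18)
c=cam('wrist');crop(c,'w2.png',0,640,0,400,1)"
```

```text
[645.   12.9  34. ]
[656.4 -49.2  34. ]
[ 669.6 -112.2   34. ]
[ 677.1 -170.3   56. ]
time_s: 3.2
tcp_pos: [608.7, 17.2, 218.2]
tcp_rot: [-0.704, 0.704, 0.062, -0.062]
wrist_force: [0.3, 0.1, 0.0]
width: 55.8
t 3.2 at [608.7  17.2 218.2] yaw 0.175 j [-0.01 -0.03  1.59 -0.    1.58 -0.19] F [0.3 0.1 0. ] w 55.8 tilt [-0.001 -1.    -0.   ]
shift cm (tx,ty,tz) [3.02 1.81 9.4 ]
wy -0.005
```

View pics/w2.png

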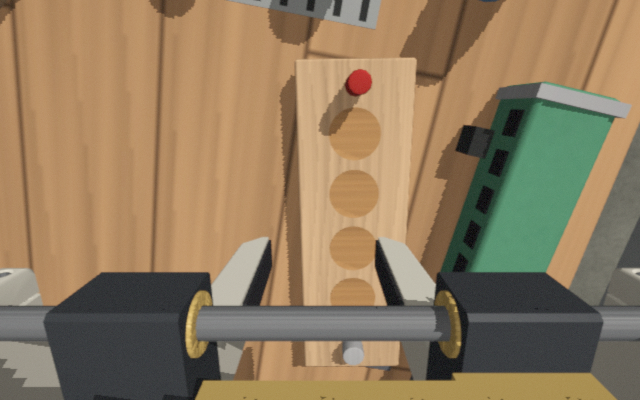

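Run:
```python
from h import *
c=cam("wrist")
for q,z in [((360,80),79),((354,133),34),((354,193),34),((353,247),34),((352,353),56)]: print(onz(c,*q,z).round(1))
p=onz(c,360,80,79); go(p[0],p[1],150,.18)
# jaws midpoint check
X=manip.observe()["tcp_pos"]; print(proj(c,X))
```

```text
[623.2 120.3  79. ]
[631.7  72.8  34. ]
[644.5  10.2  34. ]
[656.1 -52.1  34. ]
[ 678.  -175.3   56. ]
t 3.3 at [607.7  16.4 218.5] yaw 0.174 j [-0.01 -0.03  1.59 -0.    1.58 -0.19] F [-0.1  0.4 -0.3] w 55.6 tilt [-0.001 -1.    -0.   ]
shift cm (tx,ty,tz) [3.33 6.84 9.97]
wy -0.006
[319.8805928  255.66257942]
```

```bash
python3 -m pendant '[{"tx":1.1,"ty":1,"tz":3.3,"wx":0,"wy":0,"wz":0,"hand":0.4},{"tx":1.1,"ty":2.3,"tz":3.3,"wx":0,"wy":0,"wz":0,"hand":0.4},{"tx":1.1,"ty":3,"tz":3.2,"wx":0,"wy":0,"wz":0,"hand":0.4},{"tx":0,"ty":3,"tz":0,"wx":0,"wy":0,"wz":0,"hand":0.4},{"tx":0,"ty":0,"tz":0,"wx":0,"wy":0,"wz":0,"hand":0.4}]' 
python3 -c "
from h import *
go(622.5,118,44,.18)
c=cam('wrist');crop(c,'w3.png',0,640,0,400,1)
c=cam('scene');crop(c,'s3.png',240,500,130,330,3)"
```

```text
time_s: 3.8
tcp_pos: [621.4, 119.1, 121.6]
tcp_rot: [-0.704, 0.705, 0.06, -0.064]
wrist_force: [-0.3, -0.0, -0.7]
width: 55.8
t 3.8 at [621.4 119.1 121.6] yaw 0.175 j [ 0.15  0.07  1.65 -0.    1.43 -0.03] F [-0.3 -0.  -0.7] w 55.8 tilt [-0.006 -1.    -0.   ]
shift cm (tx,ty,tz) [ 0.14  7.76 -0.13]
wy -0.005
```

View pics/w3.png

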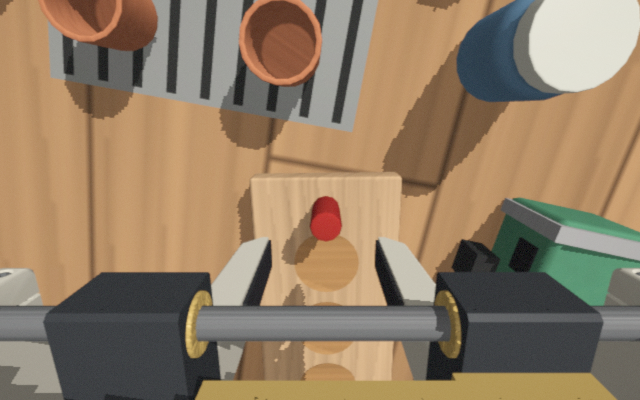

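View pics/s3.png

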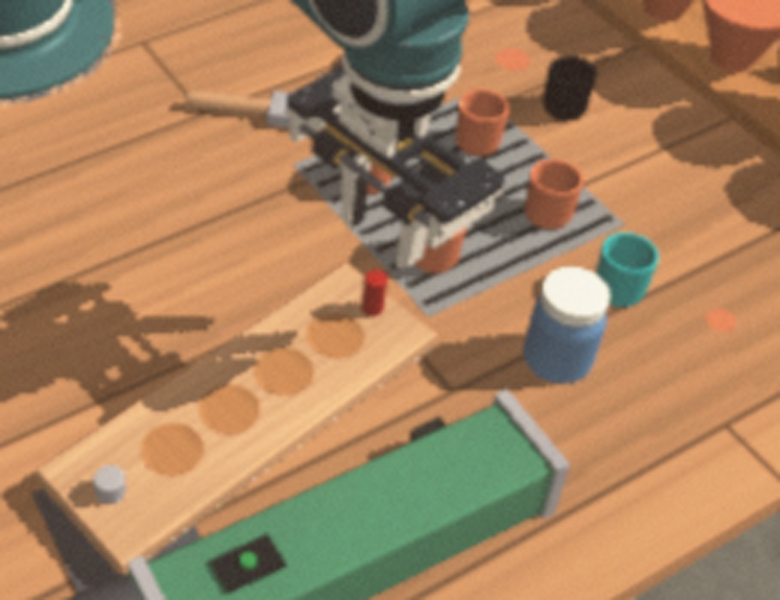

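```bash
python3 - <<'E'
from h import *
c=cam("wrist")
p=onz(c,325,230,79);print(p); go(p[0],p[1],44,.18)
for q in [(327,262)]: print(onz(c,*q,34))
E
python3 -m pendant '[{"tx":0.1,"ty":3,"tz":0,"wx":0,"wy":0,"wz":0,"hand":0.4},{"tx":0,"ty":2.8,"tz":0,"wx":0,"wy":0,"wz":0,"hand":0.4},{"tx":0,"ty":2,"tz":0,"wx":0,"wy":0,"wz":0,"hand":0.4},{"tx":0,"ty":0,"tz":0,"wx":0,"wy":0,"wz":0,"hand":0.4},{"tx":0,"ty":0,"tz":0,"wx":0,"wy":0,"wz":0,"hand":0.9},{"tx":0,"ty":0,"tz":0,"wx":0,"wy":0,"wz":0,"hand":0.9},{"tx":0,"ty":0,"tz":0,"wx":0,"wy":0,"wz":0,"hand":0.9},{"tx":0,"ty":0,"tz":0,"wx":0,"wy":0,"wz":0,"hand":0.9}]' 12 
python3 -c "
from h import *
go(622.5,118,44,.18)
c=cam('wrist');crop(c,'w4.png',0,640,0,400,1)"
```

```text
[626.56083727 115.81341479  79.        ]
t 3.95 at [623.9 118.9 127.6] yaw 0.174 j [ 0.15  0.07  1.64 -0.    1.43 -0.03] F [-0.7  0.1  0.9] w 55.8 tilt [ 0.002 -1.    -0.   ]
shift cm (tx,ty,tz) [ 0.2   8.36 -0.35]
wy -0.006
[636.59723487  70.78840794  34.        ]
time_s: 4.75
tcp_pos: [624.8, 120.3, 48.7]
tcp_rot: [0.704, -0.704, -0.062, 0.061]
wrist_force: [0.0, 0.3, -0.2]
width: 28.3
t 4.75 at [624.8 120.3  48.7] yaw 0.175 j [ 0.15  0.13  1.71  0.    1.3  -0.02] F [ 0.   0.3 -0.2] w 28.3 tilt [ 0.001 -1.    -0.   ]
shift cm (tx,ty,tz) [-0.27  0.47 -0.18]
wy -0.005
```

View pics/w4.png

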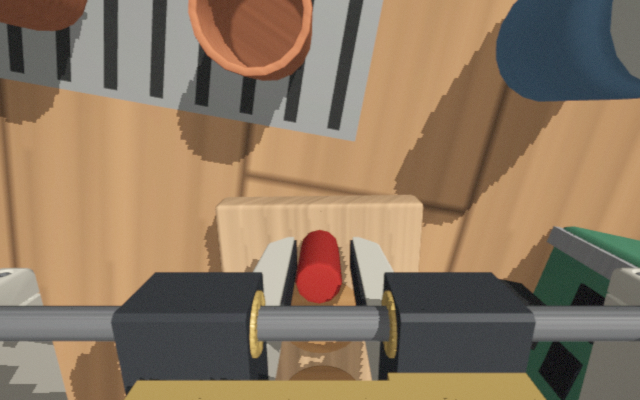

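```bash
python3 -m pendant '[{"tx":0,"ty":0,"tz":0,"wx":0,"wy":0,"wz":0,"hand":0.9},{"tx":0,"ty":0.3,"tz":-0.1,"wx":0,"wy":0,"wz":0,"hand":0.9},{"tx":-0.9,"ty":0,"tz":-0.02,"wx":0,"wy":-0.03,"wz":0,"hand":0.9},{"tx":-1.8,"ty":0,"tz":-0.05,"wx":0,"wy":-0.06,"wz":0,"hand":0.9},{"tx":-1.8,"ty":0,"tz":-0.05,"wx":0,"wy":-0.06,"wz":0,"hand":0.9},{"tx":-1.8,"ty":0,"tz":-0.05,"wx":0,"wy":-0.06,"wz":0,"hand":0.9}]' 12 
python3 -c "
from h import *
a=.19+.21
go(681-305*np.sin(a),-181+305*np.cos(a),44,a)
print(manip.observe()['torque'])
"
```

```text
time_s: 5.4
tcp_pos: [564.8, 102.0, 46.3]
tcp_rot: [-0.694, 0.694, 0.137, -0.135]
wrist_force: [4.4, -2.8, 12.9]
width: 21.9
t 5.4 at [564.8 102.   46.3] yaw 0.388 j [ 0.13 -0.    1.85 -0.    1.29 -0.25] F [ 4.4 -2.8 12.9] w 21.9 tilt [ 0.003 -1.    -0.001]
shift cm (tx,ty,tz) [-0.32  0.22 -0.1 ]
wy -0.012
[-0.50015311 -0.71561568 -0.10237537]
```

```bash
python3 -m pendant '[{"tx":-1.8,"ty":-0.1,"tz":-0.07,"wx":0,"wy":-0.06,"wz":0,"hand":0.9},{"tx":-1.8,"ty":-0.1,"tz":-0.07,"wx":0,"wy":-0.06,"wz":0,"hand":0.9},{"tx":-1.8,"ty":0,"tz":-0.07,"wx":0,"wy":-0.06,"wz":0,"hand":0.9},{"tx":-1.8,"ty":0,"tz":-0.07,"wx":0,"wy":-0.06,"wz":0,"hand":0.9},{"tx":-1.8,"ty":0,"tz":-0.06,"wx":0,"wy":-0.06,"wz":0,"hand":0.9},{"tx":-1.2,"ty":0,"tz":-0.03,"wx":0,"wy":-0.04,"wz":0,"hand":0.9}]' 12 
python3 -c "
from h import *
a=.81
go(681-305*np.sin(a),-181+305*np.cos(a),44,a)
"
```

```text
time_s: 6.0
tcp_pos: [477.2, 47.6, 46.4]
tcp_rot: [0.661, -0.661, -0.252, 0.252]
wrist_force: [0.8, 2.4, -3.1]
width: 22.1
t 6.0 at [477.2  47.6  46.4] yaw 0.727 j [ 0.05 -0.22  2.05  0.    1.31 -0.68] F [ 0.8  2.4 -3.1] w 22.1 tilt [ 0.    -1.     0.001]
shift cm (tx,ty,tz) [-2.5   0.24 -0.23]
wy -0.083
```

```bash
python3 -m pendant '[{"tx":-0.9,"ty":0,"tz":-0.06,"wx":0,"wy":-0.03,"wz":0,"hand":0.9},{"tx":-0.9,"ty":0,"tz":-0.06,"wx":0,"wy":-0.03,"wz":0,"hand":0.9},{"tx":-0.6,"ty":0,"tz":-0.04,"wx":0,"wy":-0.02,"wz":0,"hand":0.9},{"tx":0,"ty":0,"tz":0,"wx":0,"wy":0,"wz":0,"hand":0.9}]' 12 
python3 -c "
from h import *
a=.81
go(681-305*np.sin(a),-181+305*np.cos(a),44,a)
"
```

```text
time_s: 6.4
tcp_pos: [460.2, 30.7, 46.3]
tcp_rot: [0.651, -0.65, -0.277, 0.278]
wrist_force: [-10.6, 7.7, 3.0]
width: 21.7
t 6.4 at [460.2  30.7  46.3] yaw 0.806 j [ 0.01 -0.26  2.08  0.    1.32 -0.8 ] F [-10.6   7.7   3. ] w 21.7 tilt [-0.    -1.     0.003]
shift cm (tx,ty,tz) [-0.11  0.23 -0.09]
wy -0.004
```

```bash
python3 -m pendant '[{"tx":-0.4,"ty":0,"tz":0.1,"wx":0,"wy":-0.02,"wz":0,"hand":0.9},{"tx":-0.4,"ty":0,"tz":0.1,"wx":0,"wy":-0.01,"wz":0,"hand":0.9},{"tx":0,"ty":0,"tz":0,"wx":0,"wy":0,"wz":0,"hand":0.9}]' 12 
python3 -c "
from h import *
a=.81
go(681-305*np.sin(a),-181+305*np.cos(a),44,a)
"
```

```text
time_s: 6.7
tcp_pos: [456.1, 26.9, 46.7]
tcp_rot: [0.647, -0.646, -0.289, 0.285]
wrist_force: [20.0, 15.3, -13.6]
width: 29.1
t 6.7 at [456.1  26.9  46.7] yaw 0.835 j [ 0.   -0.28  2.1   0.    1.32 -0.83] F [ 20.   15.3 -13.6] w 29.1 tilt [ 0.005 -1.    -0.001]
shift cm (tx,ty,tz) [ 0.44  0.27 -0.14]
wy 0.025
```

```bash
python3 -m pendant '[{"tx":0.4,"ty":0,"tz":0,"wx":0,"wy":0,"wz":0,"hand":0.4},{"tx":0,"ty":0,"tz":0,"wx":0,"wy":0,"wz":0,"hand":0.4},{"tx":0,"ty":0,"tz":0,"wx":0,"wy":0,"wz":0,"hand":0.4},{"tx":0,"ty":-4,"tz":0,"wx":0,"wy":0,"wz":0,"hand":0},{"tx":0,"ty":-5,"tz":0,"wx":0,"wy":0,"wz":0,"hand":0},{"tx":0,"ty":-5,"tz":0,"wx":0,"wy":0,"wz":0,"hand":0},{"tx":0,"ty":-2,"tz":0,"wx":0,"wy":0,"wz":0,"hand":0},{"tx":0,"ty":0,"tz":0,"wx":0,"wy":0,"wz":0,"hand":0}]' 12 
python3 -c "
from h import *
go(446,231,150)
c=cam('top');crop(c,'t5.png',180,440,80,280,3)
c=cam('wrist');crop(c,'w5.png',0,640,0,400,1)
"
```

```text
time_s: 7.5
tcp_pos: [458.4, 28.6, 210.1]
tcp_rot: [-0.646, 0.647, 0.288, -0.285]
wrist_force: [0.8, 0.3, -1.2]
width: 88.3
t 7.5 at [458.4  28.6 210.1] yaw 0.835 j [ 0.01 -0.37  1.9  -0.    1.61 -0.83] F [ 0.8  0.3 -1.2] w 88.3 tilt [ 0.003 -1.    -0.004]
shift cm (tx,ty,tz) [14.15  6.   14.53]
```

View pics/t5.png

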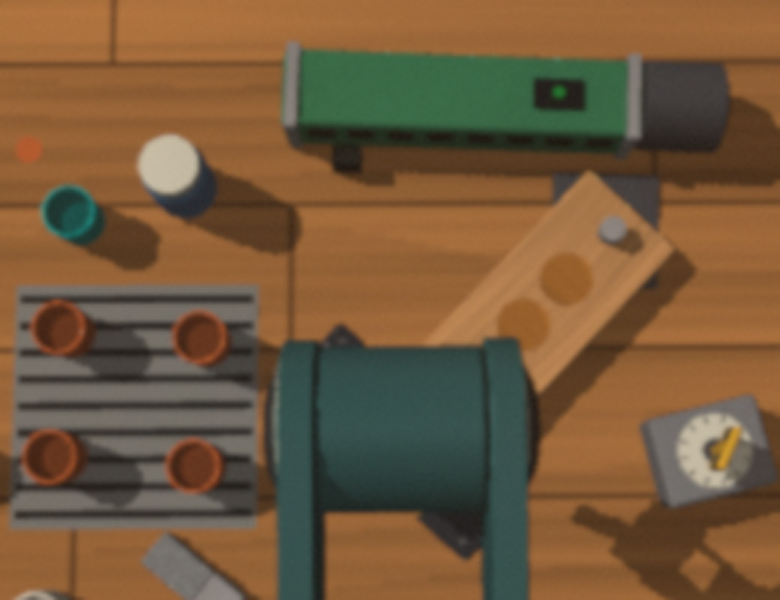

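View pics/w5.png

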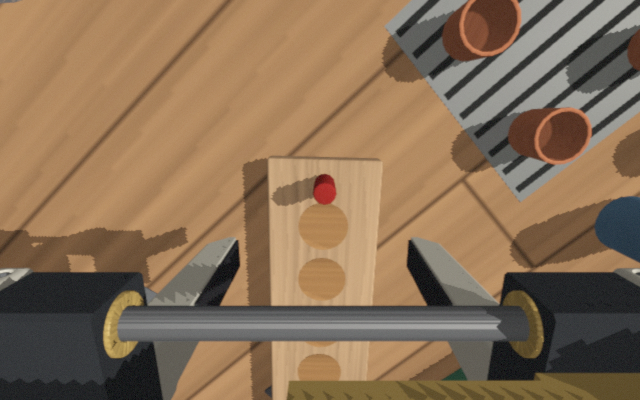

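Run:
```python
from h import *
c=cam("wrist"); t=cam("top")
for n,q,z in [("peg",(325,195),79),("d4",(323,226),34),("d3",(322,278),34),("cupB",(562,135),55),("cupD",(490,24),55)]: print(n,onz(c,*q,z).round(1))
T=lambda x,y:(180+x/3,80+y/3)
for q in [(566,279),(523,325)]: print(onz(t,*T(*q),34).round(1))
print(onz(t,*T(613,229),56).round(1))
```

```text
peg [460.3  30.9  79. ]
d4 [493.6  -1.5  34. ]
d3 [539.  -44.1  34. ]
cupB [570.5 230.   55. ]
cupD [447.3 233.3  55. ]
[ 630.4 -138.2   34. ]
[583.9 -94.1  34. ]
[ 676.4 -182.9   56. ]
```

```bash
python3 -m pendant '[{"tx":3.5,"ty":0,"tz":3.6,"wx":0,"wy":0.02,"wz":0,"hand":0},{"tx":3.5,"ty":0,"tz":3.6,"wx":0,"wy":0,"wz":0,"hand":0},{"tx":3.5,"ty":2,"tz":3.6,"wx":0,"wy":0,"wz":0,"hand":0},{"tx":3.4,"ty":2,"tz":3.4,"wx":0,"wy":0,"wz":0,"hand":0},{"tx":0,"ty":2,"tz":0,"wx":0,"wy":0,"wz":0,"hand":0},{"tx":0,"ty":0,"tz":0,"wx":0,"wy":0,"wz":0,"hand":0}]' 15
python3 -c "
from h import *
go(447,232.5,14,.815)
c=cam('wrist');crop(c,'w6.png',0,640,0,400,1)
c=cam('scene');crop(c,'s6.png',240,500,100,300,3)
"
```

```text
time_s: 8.3
tcp_pos: [446.8, 221.5, 144.8]
tcp_rot: [-0.649, 0.649, 0.279, -0.283]
wrist_force: [0.1, 0.0, -0.6]
width: 93.1
t 8.3 at [446.8 221.5 144.8] yaw 0.817 j [ 0.41 -0.24  1.9  -0.    1.49 -0.41] F [ 0.1  0.  -0.6] w 93.1 tilt [-0.006 -1.     0.002]
shift cm (tx,ty,tz) [ 0.89 13.08  0.71]
wy 0.002
```

View pics/w6.png

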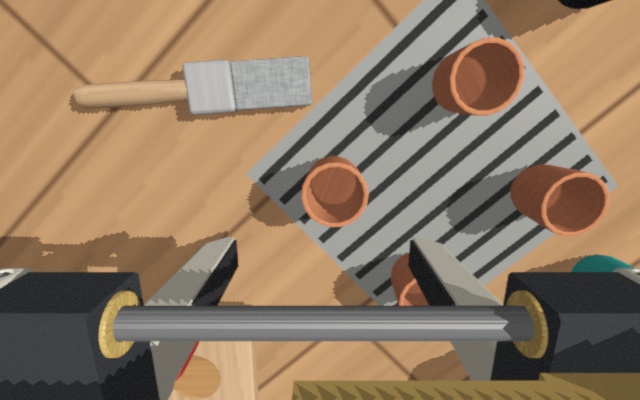

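View pics/s6.png

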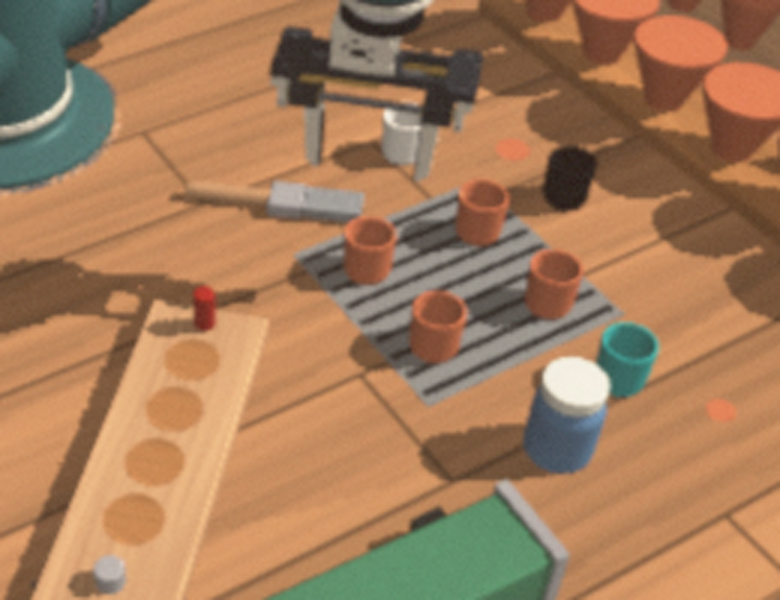

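Run:
```python
from h import *
c=cam("wrist")
for n,q,z in [("D",(337,195),55),("C",(485,76),55),("A",(573,200),55)]: print(n,onz(c,*q,z).round(1))
p=onz(c,337,195,55); go(p[0],p[1],14,.815)
```

```text
D [451.3 235.7  55. ]
C [459.1 375.2  55. ]
A [584.7 371.6  55. ]
t 8.45 at [448.8 220.5 149.3] yaw 0.814 j [ 0.41 -0.25  1.9  -0.    1.49 -0.41] F [-0.1 -0.1  0.8] w 92.8 tilt [-0. -1. -0.]
shift cm (tx,ty,tz) [ 1.28 13.53  0.86]
wy -0.001
```

```bash
python3 -m pendant '[{"tx":1.05,"ty":2,"tz":0.9,"wx":0,"wy":0,"wz":0,"hand":0},{"tx":0,"ty":4,"tz":0,"wx":0,"wy":0,"wz":0,"hand":0},{"tx":0,"ty":4,"tz":0,"wx":0,"wy":0,"wz":0,"hand":0},{"tx":0,"ty":2.3,"tz":0,"wx":0,"wy":0,"wz":0,"hand":0},{"tx":0,"ty":1,"tz":0,"wx":0,"wy":0,"wz":0,"hand":0},{"tx":0,"ty":0,"tz":0,"wx":0,"wy":0,"wz":0,"hand":0.6},{"tx":0,"ty":0,"tz":0,"wx":0,"wy":0,"wz":0,"hand":0.6},{"tx":0,"ty":0,"tz":0,"wx":0,"wy":0,"wz":0,"hand":0.6},{"tx":0,"ty":0,"tz":0,"wx":0,"wy":0,"wz":0,"hand":0.6},{"tx":0,"ty":0,"tz":0,"wx":0,"wy":0,"wz":0,"hand":0.6},{"tx":0,"ty":0,"tz":0,"wx":0,"wy":0,"wz":0,"hand":0.6}]' 15
python3 -c "
from h import *
go(447,232.5,14,.815)
c=cam('wrist');crop(c,'w7.png',0,640,0,400,1)
"
```

```text
time_s: 9.55
tcp_pos: [449.5, 235.1, 16.5]
tcp_rot: [-0.649, 0.649, 0.281, -0.28]
wrist_force: [-1.1, -1.5, 5.8]
width: 53.5
t 9.55 at [449.5 235.1  16.5] yaw 0.815 j [ 0.43 -0.12  2.02 -0.    1.25 -0.38] F [-1.1 -1.5  5.8] w 53.5 tilt [ 0.001 -1.    -0.   ]
shift cm (tx,ty,tz) [-0.36  0.25  0.01]
wy 0.0
```

View pics/w7.png

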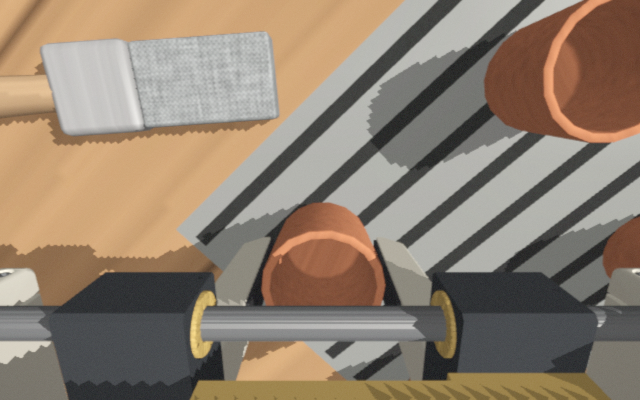

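```bash
python3 - <<'E'
from h import *
c=cam("wrist"); s,r=R(); M=r.as_matrix(); X=s["tcp_pos"]
f=onz(c,325,232,56); print("far rim offset in tool", M.T@(f-X))
E
python3 -m pendant '[{"tx":0,"ty":-1,"tz":0,"wx":0,"wy":0,"wz":0,"hand":0.6},{"tx":0,"ty":-3,"tz":0,"wx":0,"wy":0,"wz":0,"hand":0.6},{"tx":0,"ty":-4,"tz":0,"wx":0,"wy":0,"wz":0,"hand":0.6},{"tx":0,"ty":-4,"tz":0,"wx":0,"wy":0,"wz":0,"hand":0.6},{"tx":0,"ty":-2,"tz":0,"wx":0,"wy":0,"wz":0,"hand":0.6},{"tx":0,"ty":0,"tz":0,"wx":0,"wy":0,"wz":0,"hand":0.6}]' 15
python3 -c "
from h import *
go(634,-142,155,.815)
c=cam('wrist');crop(c,'w8.png',0,640,0,400,1)
c=cam('scene');crop(c,'s8.png',240,500,60,260,3)
"
```

```text
far rim offset in tool [  2.5650789  -39.47751397  27.79001346]
time_s: 10.25
tcp_pos: [450.3, 235.5, 159.7]
tcp_rot: [0.649, -0.649, -0.282, 0.278]
wrist_force: [-0.2, -0.3, -1.4]
width: 53.9
t 10.25 at [450.3 235.5 159.7] yaw 0.815 j [ 0.43 -0.24  1.87  0.    1.5  -0.38] F [-0.2 -0.3 -1.4] w 53.9 tilt [ 0.005 -1.    -0.002]
shift cm (tx,ty,tz) [-14.88   0.48 -39.25]
wy 0.0
```

View pics/w8.png

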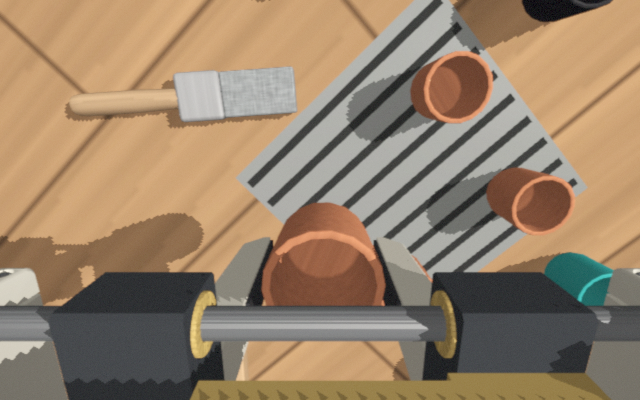

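View pics/s8.png

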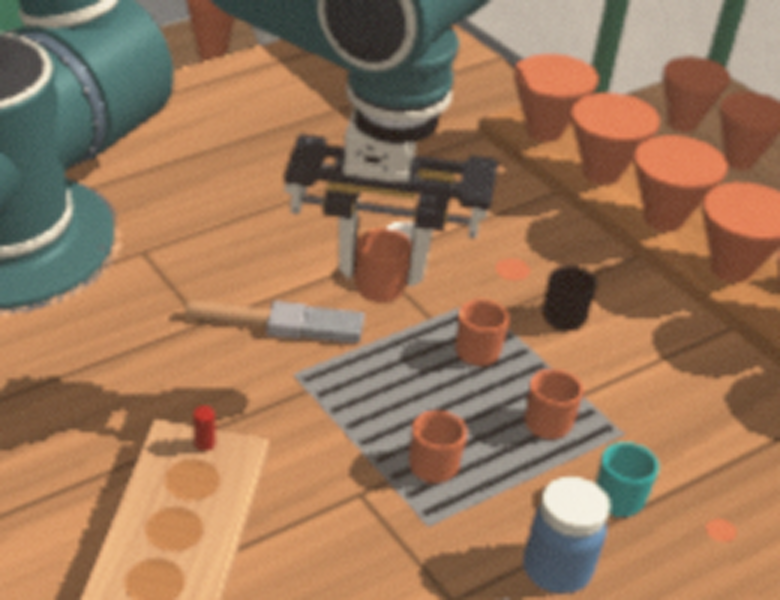

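```bash
python3 -m pendant '[{"tx":-0.8,"ty":0,"tz":-2,"wx":0,"wy":0,"wz":0,"hand":0.6},{"tx":-1.5,"ty":0,"tz":-4,"wx":0,"wy":0,"wz":0,"hand":0.6},{"tx":-1.5,"ty":0,"tz":-4,"wx":0,"wy":0,"wz":0,"hand":0.6},{"tx":-1.5,"ty":0,"tz":-4,"wx":0,"wy":0,"wz":0,"hand":0.6},{"tx":-1.5,"ty":0,"tz":-4,"wx":0,"wy":0,"wz":0,"hand":0.6},{"tx":-1.5,"ty":0,"tz":-4,"wx":0,"wy":0,"wz":0,"hand":0.6},{"tx":-1.5,"ty":0,"tz":-4,"wx":0,"wy":0,"wz":0,"hand":0.6},{"tx":-1.5,"ty":0,"tz":-4,"wx":0,"wy":0,"wz":0,"hand":0.6},{"tx":-1.5,"ty":0,"tz":-4,"wx":0,"wy":0,"wz":0,"hand":0.6},{"tx":-1.5,"ty":0,"tz":-3.5,"wx":0,"wy":0,"wz":0,"hand":0.6},{"tx":-0.6,"ty":0,"tz":-1.7,"wx":0,"wy":0,"wz":0,"hand":0.6},{"tx":0,"ty":0,"tz":0,"wx":0,"wy":0,"wz":0,"hand":0.6}]' 15
python3 -c "
from h import *
go(634,-142,47,.815)
c=cam('wrist');crop(c,'w9.png',0,640,0,400,1)
"
```

```text
time_s: 11.55
tcp_pos: [632.3, -143.8, 153.8]
tcp_rot: [0.65, -0.649, -0.279, 0.28]
wrist_force: [1.6, -0.3, -2.0]
width: 53.8
t 11.55 at [ 632.3 -143.8  153.8] yaw 0.813 j [-0.26  0.08  1.58 -0.    1.48 -1.08] F [ 1.6 -0.3 -2. ] w 53.8 tilt [-0.001 -1.     0.003]
shift cm (tx,ty,tz) [ 0.26 10.67 -0.03]
wy -0.002
```

View pics/w9.png

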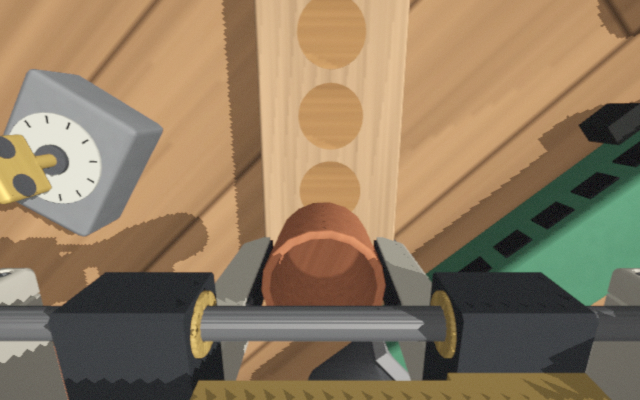

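Run:
```python
from h import *
c=cam("wrist")
for q in [(331,32),(330.5,115),(330,190)]: print(onz(c,*q,34).round(1))
print(onz(c,60,157,57))
go(634,-142,47,.815)
```

```text
[540.9 -45.6  34. ]
[586.5 -88.6  34. ]
[ 633.2 -132.6   34. ]
[ 462.71509168 -266.23132316   57.        ]
t 11.65 at [ 631.9 -141.7  154.7] yaw 0.815 j [-0.26  0.08  1.58  0.    1.48 -1.07] F [-0.3  0.  -0.9] w 53.4 tilt [-0.001 -1.     0.002]
shift cm (tx,ty,tz) [ 0.13 10.77 -0.19]
wy -0.0
```

```bash
python3 -m pendant '[{"tx":0.4,"ty":2,"tz":-0.1,"wx":0,"wy":0,"wz":0,"hand":0.6},{"tx":0,"ty":4,"tz":0,"wx":0,"wy":0,"wz":0,"hand":0.6},{"tx":0,"ty":2.8,"tz":0,"wx":0,"wy":0,"wz":0,"hand":0.6},{"tx":0,"ty":1.2,"tz":0,"wx":0,"wy":0,"wz":0,"hand":0.6},{"tx":0,"ty":0.4,"tz":0,"wx":0,"wy":0,"wz":0,"hand":0.6},{"tx":0,"ty":0,"tz":0,"wx":0,"wy":0,"wz":0,"hand":0.6}]' 15
python3 -m pendant '[{"tx":0,"ty":0.1,"tz":0,"wx":0,"wy":0,"wz":0,"hand":0.6},{"tx":0,"ty":0,"tz":0,"wx":0,"wy":0,"wz":0,"hand":0.6}]'
python3 -m pendant '[{"tx":0,"ty":0.1,"tz":0,"wx":0,"wy":0,"wz":0,"hand":0.6},{"tx":0,"ty":0,"tz":0,"wx":0,"wy":0,"wz":0,"hand":0.6}]'
python3 -c "
from h import *
c=cam('scene');crop(c,'s10.png',180,440,160,360,3)
"
```

```text
time_s: 12.25
tcp_pos: [636.1, -139.6, 52.8]
tcp_rot: [-0.649, 0.649, 0.281, -0.28]
wrist_force: [0.8, 0.8, -1.8]
width: 53.5
time_s: 12.45
tcp_pos: [636.4, -140.2, 52.3]
tcp_rot: [-0.649, 0.65, 0.281, -0.28]
wrist_force: [-0.4, -0.9, -0.5]
width: 53.4
time_s: 12.65
tcp_pos: [636.2, -140.2, 50.6]
tcp_rot: [-0.649, 0.649, 0.28, -0.28]
wrist_force: [-0.7, 0.3, 1.7]
width: 53.7
```

View pics/s10.png

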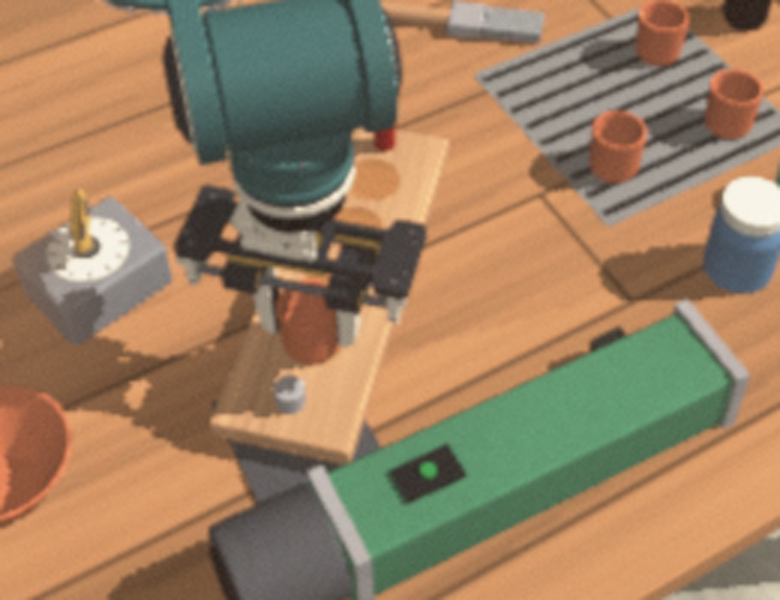

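```bash
python3 -m pendant '[{"tx":0,"ty":0.15,"tz":0,"wx":0,"wy":0,"wz":0,"hand":0.6},{"tx":0,"ty":0,"tz":0,"wx":0,"wy":0,"wz":0,"hand":0.6}]'
python3 -m pendant '[{"tx":0,"ty":0.1,"tz":0,"wx":0,"wy":0,"wz":0,"hand":0.6},{"tx":0,"ty":0,"tz":0,"wx":0,"wy":0,"wz":0,"hand":0.6}]'
```

```text
time_s: 12.9
tcp_pos: [636.5, -140.3, 50.3]
tcp_rot: [-0.649, 0.65, 0.281, -0.28]
wrist_force: [-4.6, 0.2, 14.9]
width: 53.8
time_s: 13.1
tcp_pos: [636.6, -140.5, 49.8]
tcp_rot: [-0.649, 0.65, 0.281, -0.28]
wrist_force: [-6.5, 0.4, 18.1]
width: 53.9
```

```bash
python3 -m pendant '[{"tx":0,"ty":-0.15,"tz":0,"wx":0,"wy":0,"wz":0,"hand":0.55},{"tx":0,"ty":0,"tz":0,"wx":0,"wy":0,"wz":0,"hand":0.35},{"tx":0,"ty":0,"tz":0,"wx":0,"wy":0,"wz":0,"hand":0.15},{"tx":0,"ty":0,"tz":0,"wx":0,"wy":0,"wz":0,"hand":0.05},{"tx":0,"ty":0,"tz":0,"wx":0,"wy":0,"wz":0,"hand":0},{"tx":0,"ty":-2,"tz":0,"wx":0,"wy":0,"wz":0,"hand":0},{"tx":0,"ty":-4,"tz":0,"wx":0,"wy":0,"wz":0,"hand":0},{"tx":0,"ty":-4,"tz":0,"wx":0,"wy":0,"wz":0,"hand":0},{"tx":0,"ty":0,"tz":0,"wx":0,"wy":0,"wz":0,"hand":0}]'
python3 -c "
from h import *
go(571,230,150,.815)
c=cam('scene');crop(c,'s11.png',180,440,160,360,3)
"
```

```text
time_s: 14.0
tcp_pos: [637.8, -140.6, 155.2]
tcp_rot: [-0.647, 0.651, 0.282, -0.278]
wrist_force: [0.8, 0.4, -0.4]
width: 92.8
t 14.0 at [ 637.8 -140.6  155.2] yaw 0.815 j [-0.26  0.09  1.58 -0.    1.47 -1.07] F [ 0.8  0.4 -0.4] w 92.8 tilt [ 0.004 -1.    -0.007]
shift cm (tx,ty,tz) [22.39  0.39 30.28]
wy 0.0
```

View pics/s11.png

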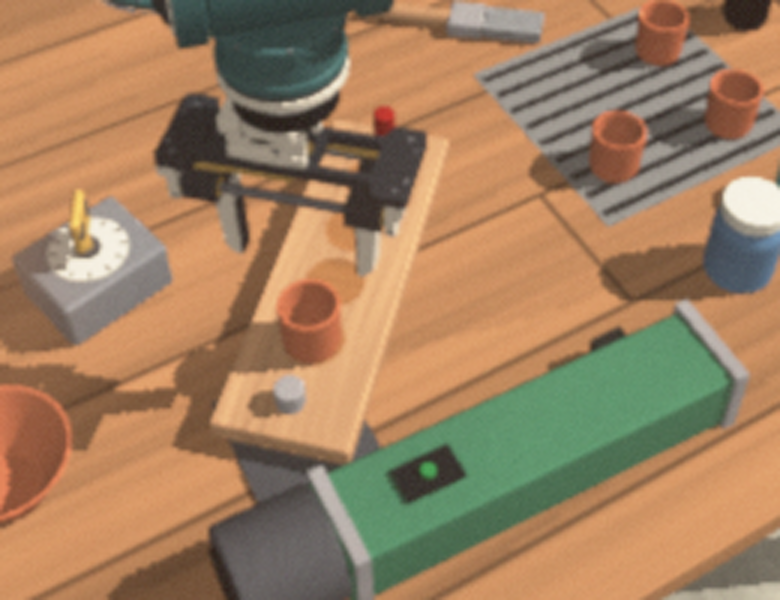

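```bash
python3 -m pendant '[{"tx":1.5,"ty":0,"tz":2,"wx":0,"wy":0,"wz":0,"hand":0},{"tx":2.9,"ty":0,"tz":3.9,"wx":0,"wy":0,"wz":0,"hand":0},{"tx":2.9,"ty":0,"tz":3.9,"wx":0,"wy":0,"wz":0,"hand":0},{"tx":2.9,"ty":0,"tz":3.9,"wx":0,"wy":0,"wz":0,"hand":0},{"tx":2.9,"ty":0,"tz":3.9,"wx":0,"wy":0,"wz":0,"hand":0},{"tx":2.9,"ty":0,"tz":3.9,"wx":0,"wy":0,"wz":0,"hand":0},{"tx":2.9,"ty":0,"tz":3.9,"wx":0,"wy":0,"wz":0,"hand":0},{"tx":2.5,"ty":0,"tz":3.5,"wx":0,"wy":0,"wz":0,"hand":0},{"tx":1.0,"ty":0,"tz":1.0,"wx":0,"wy":0,"wz":0,"hand":0},{"tx":0,"ty":0,"tz":0,"wx":0,"wy":0,"wz":0,"hand":0}]'
python3 -c "
from h import *
go(571,230,16,.815)
c=cam('wrist');crop(c,'w12.png',0,640,0,400,1)
c=cam('scene');crop(c,'s12.png',180,440,130,330,3)
"
```

```text
time_s: 15.05
tcp_pos: [571.3, 229.4, 147.6]
tcp_rot: [0.649, -0.649, -0.28, 0.282]
wrist_force: [0.0, 0.4, 0.5]
width: 92.9
t 15.05 at [571.3 229.4 147.6] yaw 0.818 j [ 0.34  0.02  1.66  0.    1.47 -0.48] F [0.  0.4 0.5] w 92.9 tilt [-0.001 -1.     0.001]
shift cm (tx,ty,tz) [ 0.04 13.16  0.05]
wy 0.003
```

View pics/w12.png

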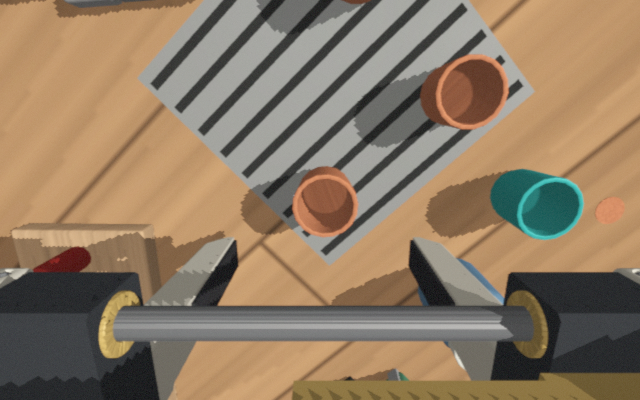

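View pics/s12.png

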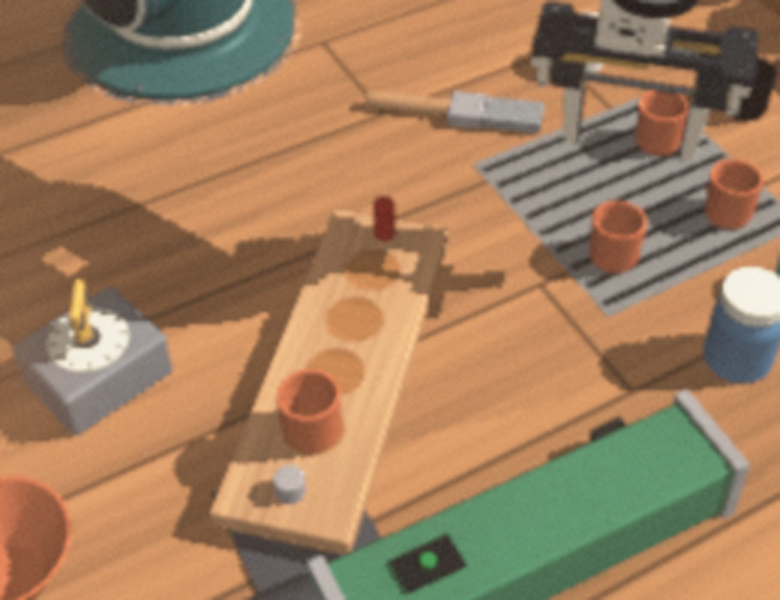

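Run:
```python
from h import *
c=cam("wrist")
p=onz(c,325,205,57);print(p)
go(p[0]-1,p[1]-1,16,.815)
```

```text
[573.88167765 230.04300187  57.        ]
t 15.2 at [572.1 226.8 148.2] yaw 0.814 j [ 0.34  0.02  1.66 -0.    1.47 -0.48] F [ 0.2  0.1 -0.4] w 93.0 tilt [-0.001 -1.     0.   ]
shift cm (tx,ty,tz) [ 0.23 13.22  0.09]
wy -0.001
```

```bash
python3 -m pendant '[{"tx":0.2,"ty":2,"tz":0.1,"wx":0,"wy":0,"wz":0,"hand":0},{"tx":0,"ty":4,"tz":0,"wx":0,"wy":0,"wz":0,"hand":0},{"tx":0,"ty":4,"tz":0,"wx":0,"wy":0,"wz":0,"hand":0},{"tx":0,"ty":2.2,"tz":0,"wx":0,"wy":0,"wz":0,"hand":0},{"tx":0,"ty":1,"tz":0,"wx":0,"wy":0,"wz":0,"hand":0},{"tx":0,"ty":0,"tz":0,"wx":0,"wy":0,"wz":0,"hand":0.6},{"tx":0,"ty":0,"tz":0,"wx":0,"wy":0,"wz":0,"hand":0.6},{"tx":0,"ty":0,"tz":0,"wx":0,"wy":0,"wz":0,"hand":0.6},{"tx":0,"ty":0,"tz":0,"wx":0,"wy":0,"wz":0,"hand":0.6},{"tx":0,"ty":0,"tz":0,"wx":0,"wy":0,"wz":0,"hand":0.6},{"tx":0,"ty":0,"tz":0,"wx":0,"wy":0,"wz":0,"hand":0.6}]' 15
python3 -c "
from h import *
go(447,232.5,14,.815)
c=cam('wrist');crop(c,'w13.png',0,640,0,400,1)
"
```

```text
time_s: 16.3
tcp_pos: [572.8, 230.2, 17.5]
tcp_rot: [-0.649, 0.649, 0.281, -0.28]
wrist_force: [-0.9, -2.1, 3.9]
width: 53.7
t 16.3 at [572.8 230.2  17.5] yaw 0.815 j [ 0.34  0.12  1.78 -0.    1.25 -0.47] F [-0.9 -2.1  3.9] w 53.7 tilt [ 0.001 -1.    -0.   ]
shift cm (tx,ty,tz) [-8.46  0.35  9.31]
wy 0.0
```

View pics/w13.png

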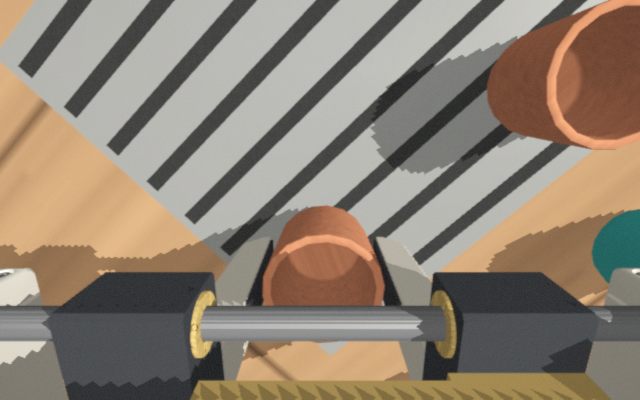

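```bash
python3 -m pendant '[{"tx":0,"ty":-1,"tz":0,"wx":0,"wy":0,"wz":0,"hand":0.6},{"tx":0,"ty":-3,"tz":0,"wx":0,"wy":0,"wz":0,"hand":0.6},{"tx":0,"ty":-4,"tz":0,"wx":0,"wy":0,"wz":0,"hand":0.6},{"tx":0,"ty":-4,"tz":0,"wx":0,"wy":0,"wz":0,"hand":0.6},{"tx":0,"ty":-2,"tz":0,"wx":0,"wy":0,"wz":0,"hand":0.6},{"tx":0,"ty":0,"tz":0,"wx":0,"wy":0,"wz":0,"hand":0.6}]' 15
python3 -c "
from h import *
go(591,-97.4,155,.815)
"
```

```text
time_s: 16.95
tcp_pos: [573.6, 230.5, 160.9]
tcp_rot: [-0.649, 0.649, 0.282, -0.278]
wrist_force: [0.3, 0.7, -2.1]
width: 53.6
t 16.95 at [573.6 230.5 160.9] yaw 0.815 j [ 0.34  0.01  1.65  0.    1.48 -0.47] F [ 0.3  0.7 -2.1] w 53.6 tilt [ 0.005 -1.    -0.002]
shift cm (tx,ty,tz) [-22.68   0.54 -23.75]
wy 0.0
```

```bash
python3 -m pendant '[{"tx":-1.5,"ty":0,"tz":-1.6,"wx":0,"wy":0,"wz":0,"hand":0.6},{"tx":-3,"ty":0,"tz":-3.1,"wx":0,"wy":0,"wz":0,"hand":0.6},{"tx":-3,"ty":0,"tz":-3.1,"wx":0,"wy":0,"wz":0,"hand":0.6},{"tx":-3,"ty":0,"tz":-3.1,"wx":0,"wy":0,"wz":0,"hand":0.6},{"tx":-3,"ty":0,"tz":-3.1,"wx":0,"wy":0,"wz":0,"hand":0.6},{"tx":-3,"ty":0,"tz":-3.1,"wx":0,"wy":0,"wz":0,"hand":0.6},{"tx":-3,"ty":0,"tz":-3.2,"wx":0,"wy":0,"wz":0,"hand":0.6},{"tx":-2,"ty":0,"tz":-2.2,"wx":0,"wy":0,"wz":0,"hand":0.6},{"tx":-1.2,"ty":0,"tz":-1.2,"wx":0,"wy":0,"wz":0,"hand":0.6},{"tx":0,"ty":0,"tz":0,"wx":0,"wy":0,"wz":0,"hand":0.6},{"tx":0,"ty":0,"tz":0,"wx":0,"wy":0,"wz":0,"hand":0.6}]' 15
python3 -c "
from h import *
go(591,-97.4,52,.815)
c=cam('wrist');crop(c,'w14.png',0,640,0,400,1)
"
```

```text
time_s: 18.05
tcp_pos: [589.1, -97.0, 156.2]
tcp_rot: [0.65, -0.649, -0.28, 0.28]
wrist_force: [1.0, 0.8, -1.0]
width: 53.6
t 18.05 at [589.1 -97.  156.2] yaw 0.815 j [-0.21 -0.03  1.69  0.    1.48 -1.02] F [ 1.   0.8 -1. ] w 53.6 tilt [-0.    -1.     0.001]
shift cm (tx,ty,tz) [ 0.1  10.42 -0.18]
wy -0.0
```

View pics/w14.png

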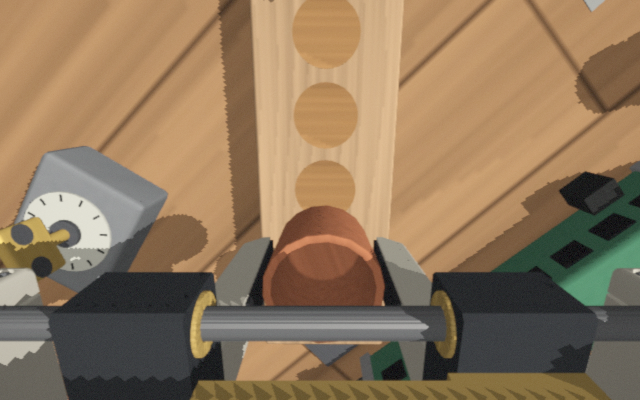

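```bash
python3 -m pendant '[{"tx":0.1,"ty":2,"tz":-0.2,"wx":0,"wy":0,"wz":0,"hand":0.6},{"tx":0,"ty":4,"tz":0,"wx":0,"wy":0,"wz":0,"hand":0.6},{"tx":0,"ty":2.7,"tz":0,"wx":0,"wy":0,"wz":0,"hand":0.6},{"tx":0,"ty":1.2,"tz":0,"wx":0,"wy":0,"wz":0,"hand":0.6},{"tx":0,"ty":0.4,"tz":0,"wx":0,"wy":0,"wz":0,"hand":0.6},{"tx":0,"ty":0,"tz":0,"wx":0,"wy":0,"wz":0,"hand":0.6}]' 15
python3 -m pendant '[{"tx":0,"ty":0.15,"tz":0,"wx":0,"wy":0,"wz":0,"hand":0.6},{"tx":0,"ty":0,"tz":0,"wx":0,"wy":0,"wz":0,"hand":0.6}]'
```

```text
time_s: 18.7
tcp_pos: [591.9, -97.8, 54.6]
tcp_rot: [-0.649, 0.649, 0.281, -0.28]
wrist_force: [-0.0, 0.1, -1.0]
width: 53.9
time_s: 18.9
tcp_pos: [592.0, -98.3, 53.6]
tcp_rot: [-0.649, 0.65, 0.281, -0.28]
wrist_force: [-0.9, 0.9, -0.7]
width: 53.7
```

```bash
python3 -m pendant '[{"tx":0,"ty":0.2,"tz":0,"wx":0,"wy":0,"wz":0,"hand":0.6},{"tx":0,"ty":0,"tz":0,"wx":0,"wy":0,"wz":0,"hand":0.6}]'
python3 -m pendant '[{"tx":0,"ty":0.15,"tz":0,"wx":0,"wy":0,"wz":0,"hand":0.6},{"tx":0,"ty":0,"tz":0,"wx":0,"wy":0,"wz":0,"hand":0.6}]'
```

```text
time_s: 19.1
tcp_pos: [592.0, -98.4, 51.5]
tcp_rot: [-0.649, 0.65, 0.281, -0.28]
wrist_force: [-0.2, -0.0, 3.7]
width: 53.9
time_s: 19.3
tcp_pos: [592.3, -98.6, 51.0]
tcp_rot: [-0.649, 0.65, 0.281, -0.28]
wrist_force: [-4.0, 0.3, 14.8]
width: 53.6
```

Contact; release and go up, then to cup A.

```bash
python3 -m pendant '[{"tx":0,"ty":-0.1,"tz":0,"wx":0,"wy":0,"wz":0,"hand":0.55},{"tx":0,"ty":0,"tz":0,"wx":0,"wy":0,"wz":0,"hand":0.35},{"tx":0,"ty":0,"tz":0,"wx":0,"wy":0,"wz":0,"hand":0.15},{"tx":0,"ty":0,"tz":0,"wx":0,"wy":0,"wz":0,"hand":0.05},{"tx":0,"ty":0,"tz":0,"wx":0,"wy":0,"wz":0,"hand":0},{"tx":0,"ty":-2,"tz":0,"wx":0,"wy":0,"wz":0,"hand":0},{"tx":0,"ty":-4,"tz":0,"wx":0,"wy":0,"wz":0,"hand":0},{"tx":0,"ty":-4,"tz":0,"wx":0,"wy":0,"wz":0,"hand":0},{"tx":0,"ty":0,"tz":0,"wx":0,"wy":0,"wz":0,"hand":0}]'
python3 -c "
from h import *
go(584,367,155,.815)
c=cam('scene');crop(c,'s15.png',180,440,130,330,3)
"
```

```text
time_s: 20.2
tcp_pos: [593.4, -98.7, 155.9]
tcp_rot: [-0.648, 0.651, 0.282, -0.278]
wrist_force: [0.4, 0.1, 0.0]
width: 92.9
t 20.2 at [593.4 -98.7 155.9] yaw 0.815 j [-0.21 -0.02  1.69  0.    1.47 -1.02] F [0.4 0.1 0. ] w 92.9 tilt [ 0.004 -1.    -0.006]
shift cm (tx,ty,tz) [3.324e+01 1.000e-02 3.262e+01]
wy 0.0
```

View pics/s15.png

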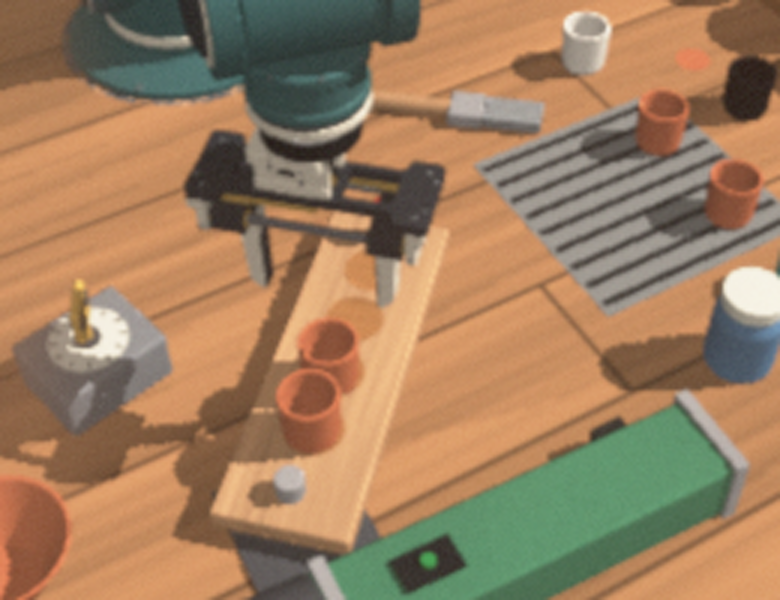

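```bash
python3 -m pendant '[{"tx":2,"ty":0,"tz":2,"wx":0,"wy":0,"wz":0,"hand":0},{"tx":3.3,"ty":0,"tz":3.2,"wx":0,"wy":0,"wz":0,"hand":0},{"tx":3.3,"ty":0,"tz":3.2,"wx":0,"wy":0,"wz":0,"hand":0},{"tx":3.3,"ty":0,"tz":3.2,"wx":0,"wy":0,"wz":0,"hand":0},{"tx":3.3,"ty":0,"tz":3.2,"wx":0,"wy":0,"wz":0,"hand":0},{"tx":3.3,"ty":0,"tz":3.2,"wx":0,"wy":0,"wz":0,"hand":0},{"tx":3.3,"ty":0,"tz":3.2,"wx":0,"wy":0,"wz":0,"hand":0},{"tx":3.3,"ty":0,"tz":3.2,"wx":0,"wy":0,"wz":0,"hand":0},{"tx":3.3,"ty":0,"tz":3.2,"wx":0,"wy":0,"wz":0,"hand":0},{"tx":3.3,"ty":0,"tz":3.2,"wx":0,"wy":0,"wz":0,"hand":0},{"tx":1.5,"ty":0,"tz":1.5,"wx":0,"wy":0,"wz":0,"hand":0},{"tx":0,"ty":0,"tz":0,"wx":0,"wy":0,"wz":0,"hand":0}]'
python3 -m pendant '[{"tx":0,"ty":0,"tz":0,"wx":0,"wy":0,"wz":0,"hand":0}]'
python3 -c "
from h import *
go(584,367,16,.815)
c=cam('wrist');crop(c,'w16.png',0,640,0,400,1)
"
```

```text
time_s: 21.45
tcp_pos: [583.3, 366.9, 148.1]
tcp_rot: [-0.649, 0.649, 0.28, -0.282]
wrist_force: [0.9, -0.2, -0.6]
width: 93.1
time_s: 21.55
tcp_pos: [583.9, 364.2, 148.8]
tcp_rot: [-0.649, 0.649, 0.28, -0.281]
wrist_force: [-0.2, 0.4, 0.1]
width: 93.2
t 21.55 at [583.9 364.2 148.8] yaw 0.815 j [ 0.52  0.17  1.49 -0.    1.48 -0.29] F [-0.2  0.4  0.1] w 93.2 tilt [-0.002 -1.     0.   ]
shift cm (tx,ty,tz) [ 0.23 13.28  0.18]
wy 0.0
```

View pics/w16.png

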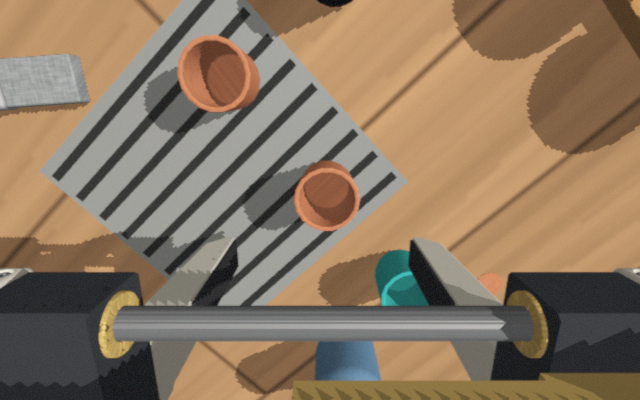

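Run:
```python
from h import *
c=cam("wrist")
p=onz(c,327,198,57);print(p)
print(onz(c,218,74,57))
go(p[0]-1,p[1]-1,16,.815)
```

```text
[583.29192132 371.38350041  57.        ]
[460.94938148 377.46170584  57.        ]
t 21.65 at [584.3 363.5 149.6] yaw 0.814 j [ 0.52  0.17  1.49 -0.    1.48 -0.29] F [0.4 0.  0.5] w 92.5 tilt [-0.001 -1.    -0.   ]
shift cm (tx,ty,tz) [ 0.37 13.36  0.63]
wy -0.001
```

```bash
python3 -m pendant '[{"tx":0.3,"ty":2,"tz":0.6,"wx":0,"wy":0,"wz":0,"hand":0},{"tx":0,"ty":4,"tz":0,"wx":0,"wy":0,"wz":0,"hand":0},{"tx":0,"ty":4,"tz":0,"wx":0,"wy":0,"wz":0,"hand":0},{"tx":0,"ty":2.3,"tz":0,"wx":0,"wy":0,"wz":0,"hand":0},{"tx":0,"ty":1,"tz":0,"wx":0,"wy":0,"wz":0,"hand":0},{"tx":0,"ty":0,"tz":0,"wx":0,"wy":0,"wz":0,"hand":0.6},{"tx":0,"ty":0,"tz":0,"wx":0,"wy":0,"wz":0,"hand":0.6},{"tx":0,"ty":0,"tz":0,"wx":0,"wy":0,"wz":0,"hand":0.6},{"tx":0,"ty":0,"tz":0,"wx":0,"wy":0,"wz":0,"hand":0.6},{"tx":0,"ty":0,"tz":0,"wx":0,"wy":0,"wz":0,"hand":0.6},{"tx":0,"ty":0,"tz":0,"wx":0,"wy":0,"wz":0,"hand":0.6}]' 15
python3 -c "
from h import *
go(447,232.5,14,.815)
c=cam('wrist');crop(c,'w17.png',0,640,0,400,1)
"
```

```text
time_s: 22.75
tcp_pos: [582.0, 371.3, 17.5]
tcp_rot: [0.649, -0.649, -0.28, 0.28]
wrist_force: [-0.9, -0.2, 3.4]
width: 52.7
t 22.75 at [582.  371.3  17.5] yaw 0.815 j [ 0.53  0.27  1.6  -0.    1.27 -0.28] F [-0.9 -0.2  3.4] w 52.7 tilt [ 0.001 -1.    -0.   ]
shift cm (tx,ty,tz) [-19.36   0.34   0.31]
wy 0.0
```

View pics/w17.png

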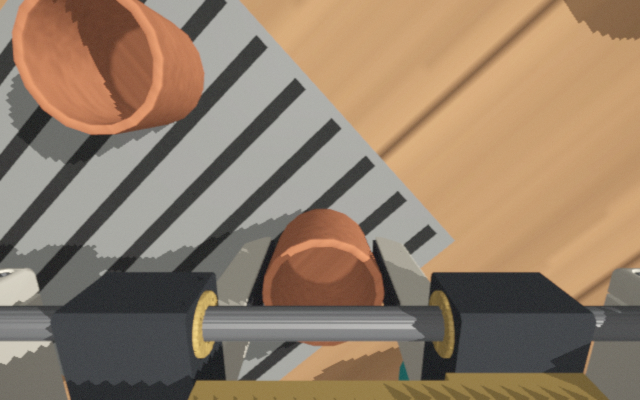

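```bash
python3 - <<'E'
from h import *
c=cam("wrist"); s,r=R(); M=r.as_matrix(); X=s["tcp_pos"]
f=onz(c,324,240,56); print("far rim offset in tool", M.T@(f-X))
E
python3 -m pendant '[{"tx":0,"ty":-1,"tz":0,"wx":0,"wy":0,"wz":0,"hand":0.6},{"tx":0,"ty":-3,"tz":0,"wx":0,"wy":0,"wz":0,"hand":0.6},{"tx":0,"ty":-4,"tz":0,"wx":0,"wy":0,"wz":0,"hand":0.6},{"tx":0,"ty":-4,"tz":0,"wx":0,"wy":0,"wz":0,"hand":0.6},{"tx":0,"ty":-2,"tz":0,"wx":0,"wy":0,"wz":0,"hand":0.6},{"tx":0,"ty":0,"tz":0,"wx":0,"wy":0,"wz":0,"hand":0.6}]' 15
python3 -c "
from h import *
go(544,-53,155,.815)
"
```

```text
far rim offset in tool [  2.19119211 -38.47417714  23.89735614]
time_s: 23.45
tcp_pos: [582.8, 371.8, 161.2]
tcp_rot: [0.649, -0.649, -0.282, 0.278]
wrist_force: [-0.6, -0.9, -1.2]
width: 53.2
t 23.45 at [582.8 371.8 161.2] yaw 0.815 j [ 0.53  0.17  1.48  0.    1.49 -0.28] F [-0.6 -0.9 -1.2] w 53.2 tilt [ 0.005 -1.    -0.001]
shift cm (tx,ty,tz) [-33.58   0.48 -26.31]
wy 0.0
```

```bash
python3 -m pendant '[{"tx":-2,"ty":0,"tz":-1.6,"wx":0,"wy":0,"wz":0,"hand":0.6},{"tx":-3.5,"ty":0,"tz":-2.7,"wx":0,"wy":0,"wz":0,"hand":0.6},{"tx":-3.5,"ty":0,"tz":-2.7,"wx":0,"wy":0,"wz":0,"hand":0.6},{"tx":-3.5,"ty":0,"tz":-2.7,"wx":0,"wy":0,"wz":0,"hand":0.6},{"tx":-3.5,"ty":0,"tz":-2.7,"wx":0,"wy":0,"wz":0,"hand":0.6},{"tx":-3.5,"ty":0,"tz":-2.7,"wx":0,"wy":0,"wz":0,"hand":0.6},{"tx":-3.5,"ty":0,"tz":-2.7,"wx":0,"wy":0,"wz":0,"hand":0.6},{"tx":-3.5,"ty":0,"tz":-2.7,"wx":0,"wy":0,"wz":0,"hand":0.6},{"tx":-3.5,"ty":0,"tz":-2.8,"wx":0,"wy":0,"wz":0,"hand":0.6},{"tx":-2.5,"ty":0,"tz":-2,"wx":0,"wy":0,"wz":0,"hand":0.6},{"tx":-1,"ty":0,"tz":-1,"wx":0,"wy":0,"wz":0,"hand":0.6},{"tx":0,"ty":0,"tz":0,"wx":0,"wy":0,"wz":0,"hand":0.6}]' 15
python3 -m pendant '[{"tx":0,"ty":0,"tz":0,"wx":0,"wy":0,"wz":0,"hand":0.6}]' 15
python3 -c "
from h import *
go(544,-53,52,.815)
c=cam('wrist');crop(c,'w18.png',0,640,0,400,1)
"
```

```text
time_s: 24.65
tcp_pos: [543.1, -54.2, 155.8]
tcp_rot: [0.65, -0.649, -0.279, 0.28]
wrist_force: [0.3, -0.3, -1.8]
width: 52.6
time_s: 24.75
tcp_pos: [543.4, -52.4, 156.2]
tcp_rot: [0.65, -0.649, -0.28, 0.28]
wrist_force: [-0.3, 0.4, -2.2]
width: 52.8
t 24.75 at [543.4 -52.4 156.2] yaw 0.815 j [-0.14 -0.14  1.8   0.    1.49 -0.96] F [-0.3  0.4 -2.2] w 52.8 tilt [-0.    -1.     0.001]
shift cm (tx,ty,tz) [ 0.   10.42 -0.1 ]
wy -0.0
```

View pics/w18.png

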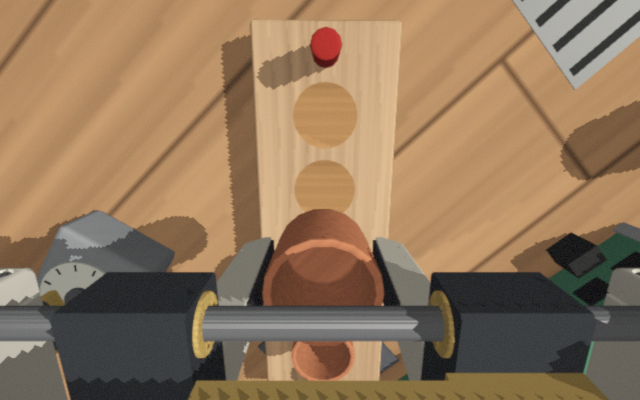

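```bash
python3 -m pendant '[{"tx":0,"ty":2,"tz":-0.1,"wx":0,"wy":0,"wz":0,"hand":0.6},{"tx":0,"ty":4,"tz":0,"wx":0,"wy":0,"wz":0,"hand":0.6},{"tx":0,"ty":2.7,"tz":0,"wx":0,"wy":0,"wz":0,"hand":0.6},{"tx":0,"ty":1.3,"tz":0,"wx":0,"wy":0,"wz":0,"hand":0.6},{"tx":0,"ty":0.4,"tz":0,"wx":0,"wy":0,"wz":0,"hand":0.6},{"tx":0,"ty":0.1,"tz":0,"wx":0,"wy":0,"wz":0,"hand":0.6}]' 15
python3 -m pendant '[{"tx":0,"ty":0.15,"tz":0,"wx":0,"wy":0,"wz":0,"hand":0.6},{"tx":0,"ty":0,"tz":0,"wx":0,"wy":0,"wz":0,"hand":0.6}]'
python3 -m pendant '[{"tx":0,"ty":0.1,"tz":0,"wx":0,"wy":0,"wz":0,"hand":0.6},{"tx":0,"ty":0,"tz":0,"wx":0,"wy":0,"wz":0,"hand":0.6}]'
```

```text
time_s: 25.4
tcp_pos: [544.6, -53.2, 52.6]
tcp_rot: [-0.649, 0.649, 0.281, -0.28]
wrist_force: [0.8, 0.3, -1.0]
width: 53.2
time_s: 25.6
tcp_pos: [544.8, -53.6, 51.5]
tcp_rot: [-0.649, 0.649, 0.281, -0.28]
wrist_force: [-0.2, 0.3, -0.2]
width: 52.6
time_s: 25.8
tcp_pos: [545.0, -53.8, 51.3]
tcp_rot: [-0.649, 0.65, 0.281, -0.279]
wrist_force: [-2.9, 1.7, 10.1]
width: 53.0
```

```bash
python3 -m pendant '[{"tx":0,"ty":0,"tz":0,"wx":0,"wy":0,"wz":0,"hand":0.55},{"tx":0,"ty":0,"tz":0,"wx":0,"wy":0,"wz":0,"hand":0.35},{"tx":0,"ty":0,"tz":0,"wx":0,"wy":0,"wz":0,"hand":0.15},{"tx":0,"ty":0,"tz":0,"wx":0,"wy":0,"wz":0,"hand":0.05},{"tx":0,"ty":0,"tz":0,"wx":0,"wy":0,"wz":0,"hand":0},{"tx":0,"ty":-2,"tz":0,"wx":0,"wy":0,"wz":0,"hand":0},{"tx":0,"ty":-4,"tz":0,"wx":0,"wy":0,"wz":0,"hand":0},{"tx":0,"ty":-4,"tz":0,"wx":0,"wy":0,"wz":0,"hand":0},{"tx":0,"ty":0,"tz":0,"wx":0,"wy":0,"wz":0,"hand":0}]'
python3 -c "
from h import *
go(458,374,155,.815)
c=cam('scene');crop(c,'s19.png',180,440,130,330,3)
"
```

```text
time_s: 26.7
tcp_pos: [546.1, -54.0, 155.2]
tcp_rot: [-0.648, 0.651, 0.282, -0.278]
wrist_force: [1.1, -0.1, 0.6]
width: 92.9
t 26.7 at [546.1 -54.  155.2] yaw 0.815 j [-0.14 -0.14  1.8   0.    1.48 -0.96] F [ 1.1 -0.1  0.6] w 92.9 tilt [ 0.004 -1.    -0.006]
shift cm (tx,ty,tz) [25.1  -0.09 35.76]
wy 0.0
```

View pics/s19.png

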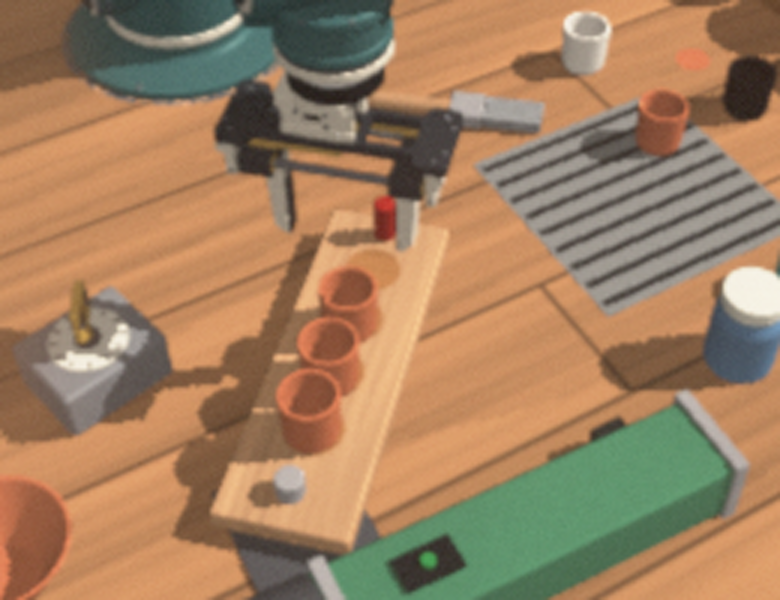

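```bash
python3 -m pendant '[{"tx":1.5,"ty":0,"tz":2.1,"wx":0,"wy":0,"wz":0,"hand":0},{"tx":2.5,"ty":0,"tz":3.6,"wx":0,"wy":0,"wz":0,"hand":0},{"tx":2.5,"ty":0,"tz":3.6,"wx":0,"wy":0,"wz":0,"hand":0},{"tx":2.5,"ty":0,"tz":3.6,"wx":0,"wy":0,"wz":0,"hand":0},{"tx":2.5,"ty":0,"tz":3.6,"wx":0,"wy":0,"wz":0,"hand":0},{"tx":2.5,"ty":0,"tz":3.6,"wx":0,"wy":0,"wz":0,"hand":0},{"tx":2.5,"ty":0,"tz":3.6,"wx":0,"wy":0,"wz":0,"hand":0},{"tx":2.5,"ty":0,"tz":3.6,"wx":0,"wy":0,"wz":0,"hand":0},{"tx":2.5,"ty":0,"tz":3.6,"wx":0,"wy":0,"wz":0,"hand":0},{"tx":2.5,"ty":0,"tz":3.6,"wx":0,"wy":0,"wz":0,"hand":0},{"tx":1.1,"ty":0,"tz":1.3,"wx":0,"wy":0,"wz":0,"hand":0},{"tx":0,"ty":0,"tz":0,"wx":0,"wy":0,"wz":0,"hand":0}]'
python3 -m pendant '[{"tx":0,"ty":0,"tz":0,"wx":0,"wy":0,"wz":0,"hand":0}]'
python3 -c "
from h import *
go(458,374,16,.815)
c=cam('wrist');crop(c,'w20.png',0,640,0,400,1)
"
```

```text
time_s: 27.95
tcp_pos: [454.9, 375.9, 147.9]
tcp_rot: [-0.649, 0.649, 0.28, -0.282]
wrist_force: [0.4, -1.4, -0.1]
width: 92.9
time_s: 28.05
tcp_pos: [455.7, 373.8, 148.4]
tcp_rot: [-0.649, 0.649, 0.28, -0.281]
wrist_force: [0.4, 0.5, -0.2]
width: 93.3
t 28.05 at [455.7 373.8 148.4] yaw 0.815 j [ 0.64 -0.04  1.72 -0.    1.47 -0.17] F [ 0.4  0.5 -0.2] w 93.3 tilt [-0.002 -1.    -0.   ]
shift cm (tx,ty,tz) [ 0.19 13.24 -0.15]
wy 0.0
```

View pics/w20.png

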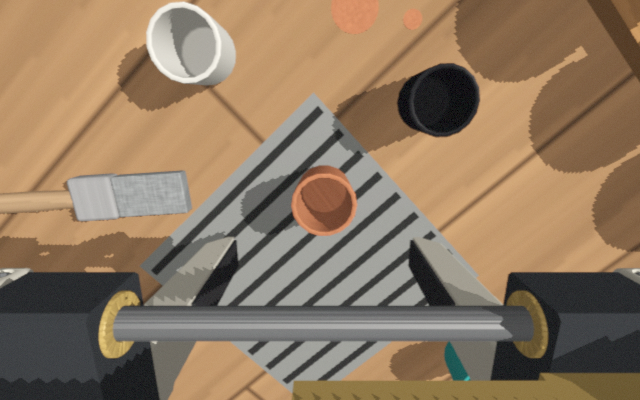

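```bash
python3 -m pendant '[{"tx":0.1,"ty":2,"tz":0.1,"wx":0,"wy":0,"wz":0,"hand":0},{"tx":0,"ty":4,"tz":0,"wx":0,"wy":0,"wz":0,"hand":0},{"tx":0,"ty":4,"tz":0,"wx":0,"wy":0,"wz":0,"hand":0},{"tx":0,"ty":2.2,"tz":0,"wx":0,"wy":0,"wz":0,"hand":0},{"tx":0,"ty":1,"tz":0,"wx":0,"wy":0,"wz":0,"hand":0},{"tx":0,"ty":0,"tz":0,"wx":0,"wy":0,"wz":0,"hand":0.6},{"tx":0,"ty":0,"tz":0,"wx":0,"wy":0,"wz":0,"hand":0.6},{"tx":0,"ty":0,"tz":0,"wx":0,"wy":0,"wz":0,"hand":0.6},{"tx":0,"ty":0,"tz":0,"wx":0,"wy":0,"wz":0,"hand":0.6},{"tx":0,"ty":0,"tz":0,"wx":0,"wy":0,"wz":0,"hand":0.6},{"tx":0,"ty":0,"tz":0,"wx":0,"wy":0,"wz":0,"hand":0.6}]' 15
python3 -c "
from h import *
go(447,232.5,14,.815)
c=cam('wrist');crop(c,'w21.png',0,640,0,400,1)
"
```

```text
time_s: 29.2
tcp_pos: [455.9, 376.1, 17.9]
tcp_rot: [0.649, -0.649, -0.28, 0.28]
wrist_force: [-0.7, 0.6, 4.3]
width: 52.1
t 29.2 at [455.9 376.1  17.9] yaw 0.815 j [ 0.65  0.06  1.83  0.    1.24 -0.17] F [-0.7  0.6  4.3] w 52.1 tilt [ 0.001 -1.    -0.   ]
shift cm (tx,ty,tz) [-11.06   0.38  -9.2 ]
wy 0.0
```

View pics/w21.png

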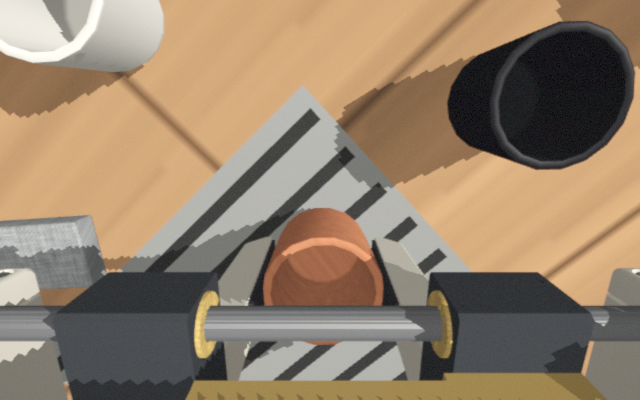

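```bash
python3 -m pendant '[{"tx":0,"ty":-1,"tz":0,"wx":0,"wy":0,"wz":0,"hand":0.6},{"tx":0,"ty":-3,"tz":0,"wx":0,"wy":0,"wz":0,"hand":0.6},{"tx":0,"ty":-4,"tz":0,"wx":0,"wy":0,"wz":0,"hand":0.6},{"tx":0,"ty":-4,"tz":0,"wx":0,"wy":0,"wz":0,"hand":0.6},{"tx":0,"ty":-2,"tz":0,"wx":0,"wy":0,"wz":0,"hand":0.6},{"tx":0,"ty":0,"tz":0,"wx":0,"wy":0,"wz":0,"hand":0.6}]' 15
python3 -c "
from h import *
go(498.5,-9.8,155,.815)
"
```

```text
time_s: 29.85
tcp_pos: [456.7, 376.6, 161.4]
tcp_rot: [0.65, -0.649, -0.282, 0.278]
wrist_force: [-0.2, -0.3, -1.6]
width: 52.0
t 29.85 at [456.7 376.6 161.4] yaw 0.815 j [ 0.65 -0.05  1.7  -0.    1.48 -0.17] F [-0.2 -0.3 -1.6] w 52.0 tilt [ 0.005 -1.    -0.001]
shift cm (tx,ty,tz) [-25.26   0.54 -29.55]
wy 0.0
```

```bash
python3 -m pendant '[{"tx":-1.5,"ty":0,"tz":-1.8,"wx":0,"wy":0,"wz":0,"hand":0.6},{"tx":-3,"ty":0,"tz":-3.5,"wx":0,"wy":0,"wz":0,"hand":0.6},{"tx":-3,"ty":0,"tz":-3.5,"wx":0,"wy":0,"wz":0,"hand":0.6},{"tx":-3,"ty":0,"tz":-3.5,"wx":0,"wy":0,"wz":0,"hand":0.6},{"tx":-3,"ty":0,"tz":-3.5,"wx":0,"wy":0,"wz":0,"hand":0.6},{"tx":-3,"ty":0,"tz":-3.5,"wx":0,"wy":0,"wz":0,"hand":0.6},{"tx":-3,"ty":0,"tz":-3.5,"wx":0,"wy":0,"wz":0,"hand":0.6},{"tx":-3,"ty":0,"tz":-3.5,"wx":0,"wy":0,"wz":0,"hand":0.6},{"tx":-1.7,"ty":0,"tz":-2.1,"wx":0,"wy":0,"wz":0,"hand":0.6},{"tx":-1,"ty":0,"tz":-1.1,"wx":0,"wy":0,"wz":0,"hand":0.6},{"tx":0,"ty":0,"tz":0,"wx":0,"wy":0,"wz":0,"hand":0.6},{"tx":0,"ty":0,"tz":0,"wx":0,"wy":0,"wz":0,"hand":0.6}]' 15
python3 -c "
from h import *
go(498.5,-9.8,53,.815)
c=cam('wrist');crop(c,'w22.png',0,640,0,400,1)
"
```

```text
time_s: 31.05
tcp_pos: [497.4, -9.2, 156.8]
tcp_rot: [0.649, -0.649, -0.28, 0.28]
wrist_force: [-0.5, 0.2, -1.4]
width: 52.4
t 31.05 at [497.4  -9.2 156.8] yaw 0.815 j [-0.07 -0.26  1.89  0.    1.5  -0.88] F [-0.5  0.2 -1.4] w 52.4 tilt [-0.    -1.     0.001]
shift cm (tx,ty,tz) [ 0.04 10.38 -0.13]
wy -0.0
```

View pics/w22.png

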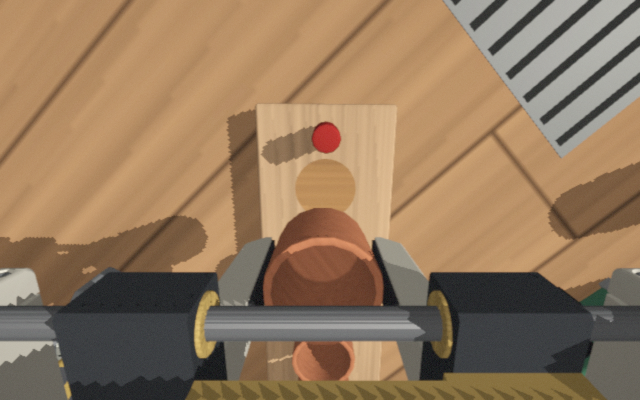

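```bash
python3 -m pendant '[{"tx":0,"ty":2,"tz":-0.1,"wx":0,"wy":0,"wz":0,"hand":0.6},{"tx":0,"ty":4,"tz":0,"wx":0,"wy":0,"wz":0,"hand":0.6},{"tx":0,"ty":2.7,"tz":0,"wx":0,"wy":0,"wz":0,"hand":0.6},{"tx":0,"ty":1.3,"tz":0,"wx":0,"wy":0,"wz":0,"hand":0.6},{"tx":0,"ty":0.4,"tz":0,"wx":0,"wy":0,"wz":0,"hand":0.6},{"tx":0,"ty":0.1,"tz":0,"wx":0,"wy":0,"wz":0,"hand":0.6}]' 15
python3 -m pendant '[{"tx":0,"ty":0.15,"tz":0,"wx":0,"wy":0,"wz":0,"hand":0.6},{"tx":0,"ty":0,"tz":0,"wx":0,"wy":0,"wz":0,"hand":0.6}]'
python3 -m pendant '[{"tx":0,"ty":0.1,"tz":0,"wx":0,"wy":0,"wz":0,"hand":0.6},{"tx":0,"ty":0,"tz":0,"wx":0,"wy":0,"wz":0,"hand":0.6}]'
```

```text
time_s: 31.7
tcp_pos: [498.7, -10.0, 53.1]
tcp_rot: [-0.649, 0.649, 0.281, -0.28]
wrist_force: [0.6, -0.3, -1.3]
width: 52.1
time_s: 31.9
tcp_pos: [498.9, -10.4, 52.0]
tcp_rot: [-0.649, 0.649, 0.281, -0.28]
wrist_force: [-0.4, 0.1, -1.1]
width: 52.4
time_s: 32.1
tcp_pos: [499.2, -10.5, 51.7]
tcp_rot: [-0.649, 0.65, 0.281, -0.279]
wrist_force: [-2.0, 1.3, 9.6]
width: 52.1
```

```bash
python3 -m pendant '[{"tx":0,"ty":0,"tz":0,"wx":0,"wy":0,"wz":0,"hand":0.55},{"tx":0,"ty":0,"tz":0,"wx":0,"wy":0,"wz":0,"hand":0.35},{"tx":0,"ty":0,"tz":0,"wx":0,"wy":0,"wz":0,"hand":0.15},{"tx":0,"ty":0,"tz":0,"wx":0,"wy":0,"wz":0,"hand":0.05},{"tx":0,"ty":0,"tz":0,"wx":0,"wy":0,"wz":0,"hand":0},{"tx":0,"ty":-2,"tz":0,"wx":0,"wy":0,"wz":0,"hand":0},{"tx":0,"ty":-4,"tz":0,"wx":0,"wy":0,"wz":0,"hand":0},{"tx":0,"ty":-4,"tz":0,"wx":0,"wy":0,"wz":0,"hand":0},{"tx":0,"ty":0,"tz":0,"wx":0,"wy":0,"wz":0,"hand":0}]'
python3 -c "
from h import *
go(458.5,29,135,.815)
c=cam('scene');crop(c,'s23.png',180,440,130,330,3)
c=cam('wrist');crop(c,'w23.png',0,640,0,400,1)
"
```

```text
time_s: 33.0
tcp_pos: [500.2, -10.6, 155.5]
tcp_rot: [-0.648, 0.65, 0.283, -0.278]
wrist_force: [0.1, -0.1, 0.1]
width: 92.9
t 33.0 at [500.2 -10.6 155.5] yaw 0.815 j [-0.07 -0.25  1.9   0.    1.49 -0.89] F [ 0.1 -0.1  0.1] w 92.9 tilt [ 0.005 -1.    -0.006]
shift cm (tx,ty,tz) [0.01 2.01 5.77]
wy -0.0
```

View pics/s23.png

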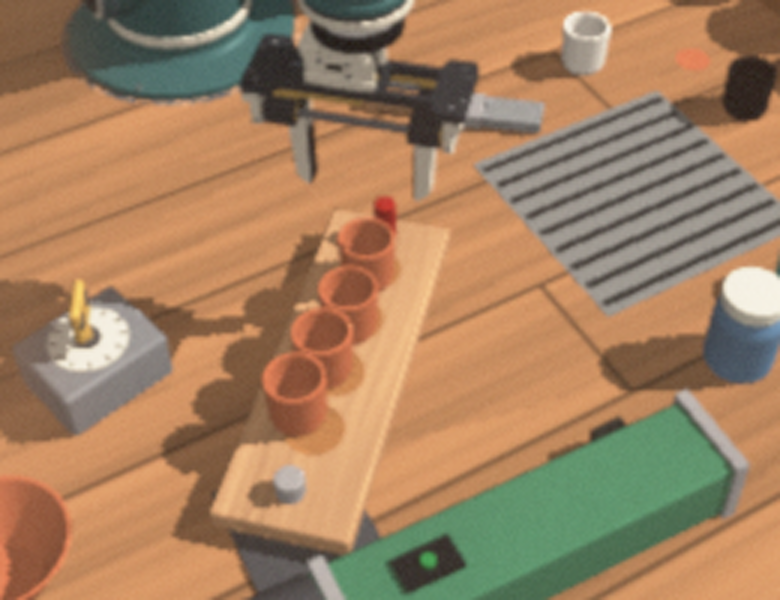

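View pics/w23.png

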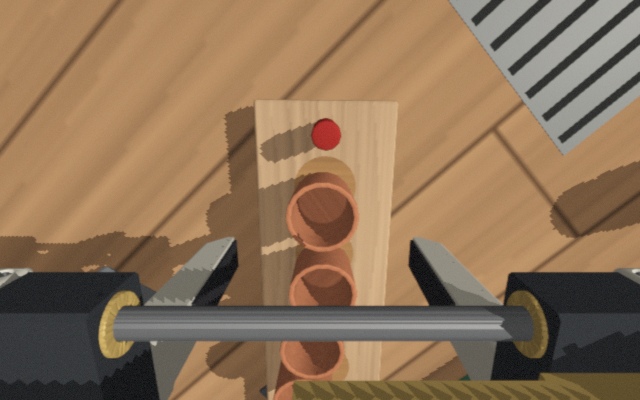

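Run:
```python
from h import *
s=cam("scene"); t=cam("top"); crop(t,'t23.png',180,440,80,280,3)
S=lambda x,y:(180+x/3,130+y/3)
piv=np.array([677.5,-183]); a=.815
ex=np.array([np.cos(a),np.sin(a)]);ey=np.array([-np.sin(a),np.cos(a)])
for q in [(296,374),(323,330),(349,289),(368,240)]:
    p=onz(s,*S(*q),89)[:2]; d=p-piv; print(p.round(),"board x,y",(d@ex).round(1),(d@ey).round(1))
```

```text
[ 613. -138.] board x,y -11.1 78.0
[582. -96.] board x,y -2.4 129.4
[551. -54.] board x,y 6.9 180.4
[506. -11.] board x,y 7.9 242.9
```

View pics/t23.png

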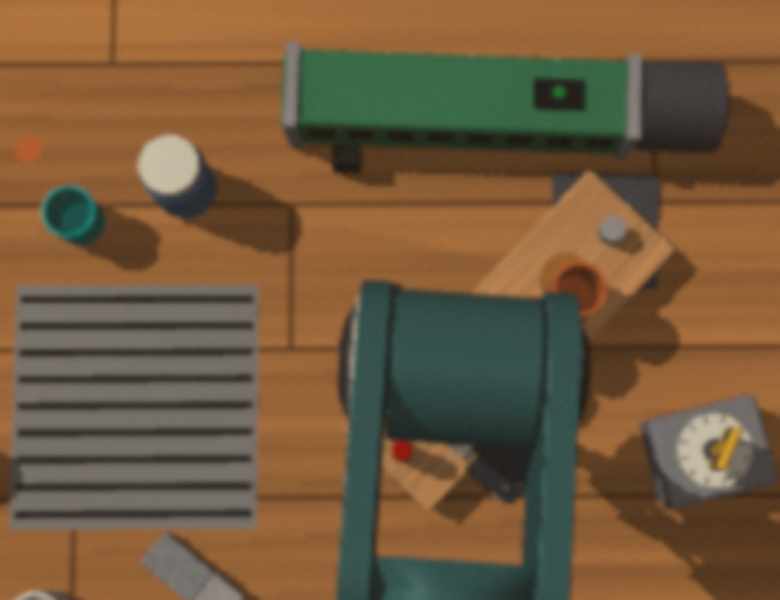

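```bash
python3 -m pendant '[{"tx":0,"ty":0,"tz":2.5,"wx":0,"wy":0,"wz":0,"hand":0.4},{"tx":0,"ty":0,"tz":3.2,"wx":0,"wy":0,"wz":0,"hand":0.4},{"tx":0.1,"ty":2,"tz":0,"wx":0,"wy":0,"wz":0,"hand":0.4},{"tx":0,"ty":0,"tz":0,"wx":0,"wy":0,"wz":0,"hand":0.4},{"tx":0,"ty":0,"tz":0,"wx":0,"wy":0,"wz":0,"hand":0.4}]'
python3 -c "
from h import *
go(458.5,29,47,.815)
c=cam('wrist');crop(c,'w24.png',0,640,0,400,1)
"
```

```text
time_s: 33.7
tcp_pos: [457.2, 29.2, 129.3]
tcp_rot: [0.649, -0.649, -0.28, 0.281]
wrist_force: [1.1, -0.7, -0.2]
width: 58.4
t 33.7 at [457.2  29.2 129.3] yaw 0.815 j [ 0.01 -0.34  2.   -0.    1.48 -0.81] F [ 1.1 -0.7 -0.2] w 58.4 tilt [-0.001 -1.     0.001]
shift cm (tx,ty,tz) [ 0.08  8.23 -0.12]
wy 0.0
```

View pics/w24.png

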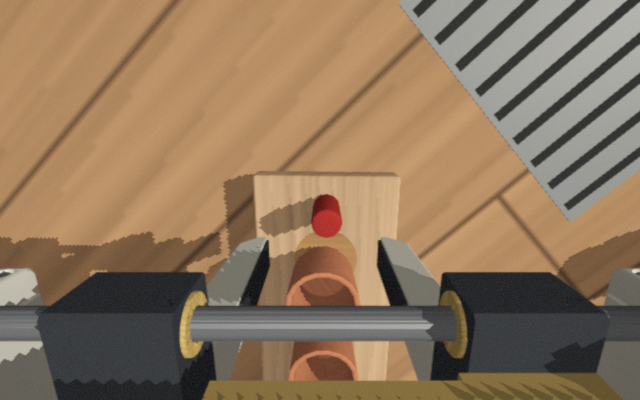

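```bash
python3 -m pendant '[{"tx":0.1,"ty":2.5,"tz":0.1,"wx":0,"wy":0,"wz":0,"hand":0.4},{"tx":0,"ty":3,"tz":0,"wx":0,"wy":0,"wz":0,"hand":0.4},{"tx":0,"ty":2,"tz":0,"wx":0,"wy":0,"wz":0,"hand":0.4},{"tx":0,"ty":0.7,"tz":0,"wx":0,"wy":0,"wz":0,"hand":0.4},{"tx":0,"ty":0,"tz":0,"wx":0,"wy":0,"wz":0,"hand":0.55}]' 8
python3 -c "
from h import *
go(458.5,29,47,.815)
c=cam('wrist');crop(c,'w25.png',0,640,0,400,1)
"
```

```text
time_s: 34.25
tcp_pos: [457.5, 30.5, 47.7]
tcp_rot: [0.649, -0.649, -0.28, 0.28]
wrist_force: [0.2, -0.3, 0.4]
width: 52.0
t 34.25 at [457.5  30.5  47.7] yaw 0.815 j [ 0.01 -0.27  2.09  0.    1.33 -0.8 ] F [ 0.2 -0.3  0.4] w 52.0 tilt [-0.001 -1.     0.001]
shift cm (tx,ty,tz) [-0.04  0.07 -0.18]
wy -0.0
```

View pics/w25.png

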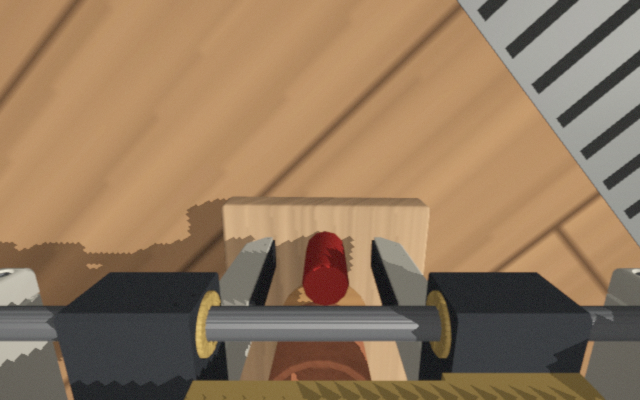

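```bash
python3 -m pendant '[{"tx":0,"ty":0,"tz":0,"wx":0,"wy":0,"wz":0,"hand":0.8},{"tx":0,"ty":0,"tz":0,"wx":0,"wy":0,"wz":0,"hand":0.9},{"tx":0,"ty":0,"tz":0,"wx":0,"wy":0,"wz":0,"hand":0.9},{"tx":0,"ty":0,"tz":0,"wx":0,"wy":0,"wz":0,"hand":0.9}]' 20
python3 -c "
from h import *
go(458.5,29,47,.815)"
python3 -m pendant '[{"tx":0.2,"ty":0,"tz":0,"wx":0,"wy":0.007,"wz":0,"hand":0.9},{"tx":0.4,"ty":0,"tz":0,"wx":0,"wy":0.013,"wz":0,"hand":0.9},{"tx":0.6,"ty":0,"tz":-0.01,"wx":0,"wy":0.02,"wz":0,"hand":0.9},{"tx":0.9,"ty":0,"tz":-0.01,"wx":0,"wy":0.03,"wz":0,"hand":0.9},{"tx":0.9,"ty":0,"tz":-0.01,"wx":0,"wy":0.03,"wz":0,"hand":0.9},{"tx":0.9,"ty":0,"tz":-0.01,"wx":0,"wy":0.03,"wz":0,"hand":0.9}]'
python3 -c "
from h import *
a=.815-.13
go(677.5-305*np.sin(a),-183+305*np.cos(a),47,a)"
```

```text
time_s: 34.7
tcp_pos: [457.8, 30.8, 48.6]
tcp_rot: [-0.649, 0.649, 0.281, -0.28]
wrist_force: [-0.8, 0.6, 4.5]
width: 21.1
t 34.7 at [457.8  30.8  48.6] yaw 0.815 j [ 0.01 -0.27  2.09  0.    1.33 -0.8 ] F [-0.8  0.6  4.5] w 21.1 tilt [ 0.001 -1.    -0.001]
shift cm (tx,ty,tz) [-0.08  0.16 -0.17]
wy 0.0
time_s: 35.3
tcp_pos: [486.7, 57.4, 48.6]
tcp_rot: [-0.666, 0.667, 0.237, -0.237]
wrist_force: [1.8, -4.5, 4.6]
width: 22.0
t 35.3 at [486.7  57.4  48.6] yaw 0.684 j [ 0.07 -0.2   2.03 -0.    1.31 -0.62] F [ 1.8 -4.5  4.6] w 22.0 tilt [ 0.    -1.    -0.001]
shift cm (tx,ty,tz) [-0.43  0.16 -0.19]
wy -0.001
```

```bash
python3 -m pendant '[{"tx":0.9,"ty":0,"tz":-0.03,"wx":0,"wy":0.032,"wz":0,"hand":0.9},{"tx":0.9,"ty":0,"tz":-0.03,"wx":0,"wy":0.032,"wz":0,"hand":0.9},{"tx":0.9,"ty":0,"tz":-0.03,"wx":0,"wy":0.032,"wz":0,"hand":0.9},{"tx":0.9,"ty":0,"tz":-0.03,"wx":0,"wy":0.032,"wz":0,"hand":0.9},{"tx":0.9,"ty":0,"tz":-0.02,"wx":0,"wy":0.03,"wz":0,"hand":0.9},{"tx":0.9,"ty":0,"tz":-0.02,"wx":0,"wy":0.03,"wz":0,"hand":0.9},{"tx":0.9,"ty":0,"tz":-0.02,"wx":0,"wy":0.03,"wz":0,"hand":0.9},{"tx":0.9,"ty":0,"tz":-0.02,"wx":0,"wy":0.03,"wz":0,"hand":0.9},{"tx":0.9,"ty":0,"tz":-0.02,"wx":0,"wy":0.03,"wz":0,"hand":0.9}]'
python3 -c "
from h import *
a=.415
go(677.5-305*np.sin(a),-183+305*np.cos(a),47,a)
c=cam('scene');crop(c,'s26.png',180,440,130,330,3)"
```

```text
time_s: 36.2
tcp_pos: [555.8, 99.4, 48.5]
tcp_rot: [0.693, -0.692, -0.143, 0.143]
wrist_force: [-4.1, 6.2, 7.5]
width: 21.7
t 36.2 at [555.8  99.4  48.5] yaw 0.406 j [ 0.13 -0.02  1.87  0.    1.3  -0.28] F [-4.1  6.2  7.5] w 21.7 tilt [ 0.    -1.     0.001]
shift cm (tx,ty,tz) [-0.25  0.15 -0.25]
wy -0.009
```

View pics/s26.png

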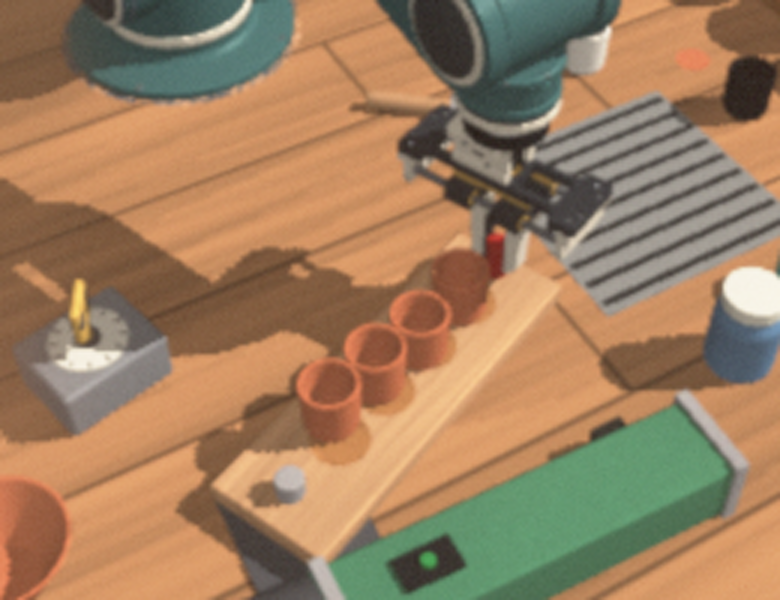

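```bash
python3 -m pendant '[{"tx":0.95,"ty":0,"tz":-0.03,"wx":0,"wy":0.033,"wz":0,"hand":0.9},{"tx":1,"ty":0,"tz":-0.03,"wx":0,"wy":0.034,"wz":0,"hand":0.9},{"tx":1,"ty":0,"tz":-0.03,"wx":0,"wy":0.034,"wz":0,"hand":0.9},{"tx":1,"ty":0,"tz":-0.02,"wx":0,"wy":0.034,"wz":0,"hand":0.9},{"tx":1,"ty":0,"tz":-0.02,"wx":0,"wy":0.034,"wz":0,"hand":0.9},{"tx":1,"ty":0,"tz":-0.02,"wx":0,"wy":0.034,"wz":0,"hand":0.9},{"tx":1,"ty":0,"tz":-0.02,"wx":0,"wy":0.034,"wz":0,"hand":0.9},{"tx":1,"ty":0,"tz":-0.02,"wx":0,"wy":0.034,"wz":0,"hand":0.9},{"tx":0.9,"ty":0,"tz":-0.02,"wx":0,"wy":0.03,"wz":0,"hand":0.9},{"tx":0.6,"ty":0,"tz":-0.01,"wx":0,"wy":0.02,"wz":0,"hand":0.9},{"tx":0.4,"ty":0,"tz":-0.01,"wx":0,"wy":0.013,"wz":0,"hand":0.9}]'
python3 -c "
from h import *
a=-.036
go(677.5-305*np.sin(a),-183+305*np.cos(a),47,a)
c=cam('scene');crop(c,'s27.png',180,440,130,330,3)"
```

```text
time_s: 37.35
tcp_pos: [651.3, 123.8, 48.6]
tcp_rot: [0.708, -0.705, -0.026, 0.026]
wrist_force: [-4.6, 21.1, 5.4]
width: 21.5
t 37.35 at [651.3 123.8  48.6] yaw 0.073 j [0.15 0.18 1.65 0.   1.31 0.07] F [-4.6 21.1  5.4] w 21.5 tilt [ 0.    -1.     0.004]
shift cm (tx,ty,tz) [ 3.69  0.16 -0.47]
wy 0.109
```

View pics/s27.png

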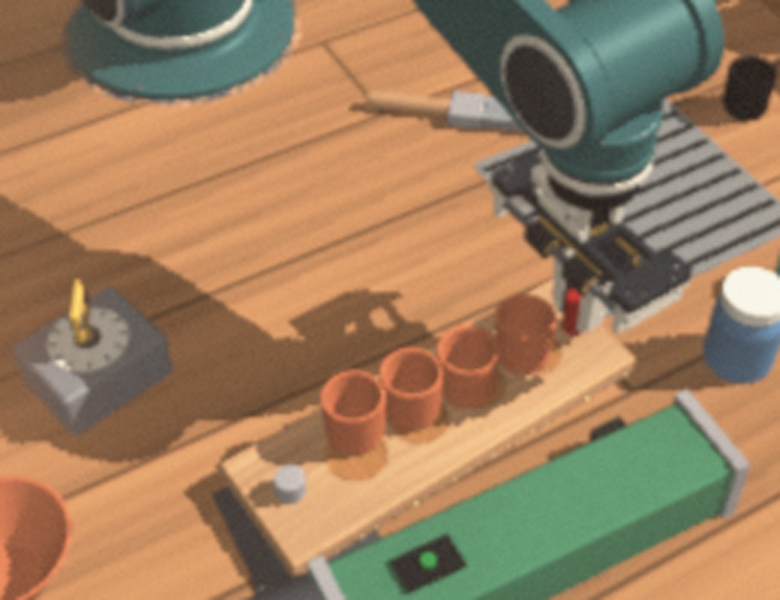

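```bash
python3 -m pendant '[{"tx":0.3,"ty":0,"tz":0.2,"wx":0,"wy":0.01,"wz":0,"hand":0.9},{"tx":0.6,"ty":0,"tz":0.1,"wx":0,"wy":0.02,"wz":0,"hand":0.9},{"tx":0.7,"ty":0,"tz":0,"wx":0,"wy":0.023,"wz":0,"hand":0.9},{"tx":0.7,"ty":0,"tz":0,"wx":0,"wy":0.023,"wz":0,"hand":0.9},{"tx":0.5,"ty":0,"tz":0,"wx":0,"wy":0.016,"wz":0,"hand":0.9},{"tx":0.3,"ty":0,"tz":0,"wx":0,"wy":0.01,"wz":0,"hand":0.9}]'
python3 -c "
from h import *
a=-.036
go(677.5-305*np.sin(a),-183+305*np.cos(a),47,a)"
```

```text
time_s: 38.0
tcp_pos: [682.4, 125.1, 48.6]
tcp_rot: [0.707, -0.707, 0.01, -0.011]
wrist_force: [-2.4, 1.0, 6.3]
width: 22.1
t 38.0 at [682.4 125.1  48.6] yaw -0.03 j [0.14 0.25 1.57 0.   1.32 0.17] F [-2.4  1.   6.3] w 22.1 tilt [ 0.001 -1.     0.   ]
shift cm (tx,ty,tz) [ 0.62  0.16 -0.32]
wy 0.006
```

```bash
python3 -m pendant '[{"tx":0.3,"ty":0,"tz":0,"wx":0,"wy":0.01,"wz":0,"hand":0.9},{"tx":0.3,"ty":0,"tz":0,"wx":0,"wy":0,"wz":0,"hand":0.9},{"tx":0,"ty":0,"tz":0,"wx":0,"wy":0,"wz":0,"hand":0.9}]'
python3 -m pendant '[{"tx":0.3,"ty":0,"tz":0,"wx":0,"wy":0.0,"wz":0,"hand":0.9},{"tx":0.2,"ty":0,"tz":0,"wx":0,"wy":0,"wz":0,"hand":0.9}]'
```

```text
time_s: 38.3
tcp_pos: [688.5, 125.1, 48.6]
tcp_rot: [0.707, -0.707, 0.014, -0.014]
wrist_force: [1.2, 1.9, 4.2]
width: 21.1
time_s: 38.5
tcp_pos: [692.9, 124.9, 48.5]
tcp_rot: [0.707, -0.707, 0.014, -0.014]
wrist_force: [-21.3, 5.5, 12.3]
width: 21.9
```

```bash
python3 -m pendant '[{"tx":0.1,"ty":0,"tz":0,"wx":0,"wy":0.0,"wz":0,"hand":0.9},{"tx":0,"ty":0,"tz":0,"wx":0,"wy":0,"wz":0,"hand":0.9}]'
python3 -c "
from h import *
a=-.036
go(677.5-305*np.sin(a),-183+305*np.cos(a),47,a)
c=cam('scene');crop(c,'s28.png',180,440,130,330,3)
c=cam('top');crop(c,'t28.png',180,440,80,280,3)"
```

```text
time_s: 38.7
tcp_pos: [692.8, 124.9, 48.5]
tcp_rot: [0.707, -0.707, 0.015, -0.013]
wrist_force: [-13.9, 2.5, 12.4]
width: 22.1
t 38.7 at [692.8 124.9  48.5] yaw -0.039 j [0.14 0.27 1.55 0.   1.33 0.18] F [-13.9   2.5  12.4] w 22.1 tilt [-0.003 -1.     0.   ]
shift cm (tx,ty,tz) [-0.42  0.15 -0.33]
wy -0.003
```

View pics/s28.png

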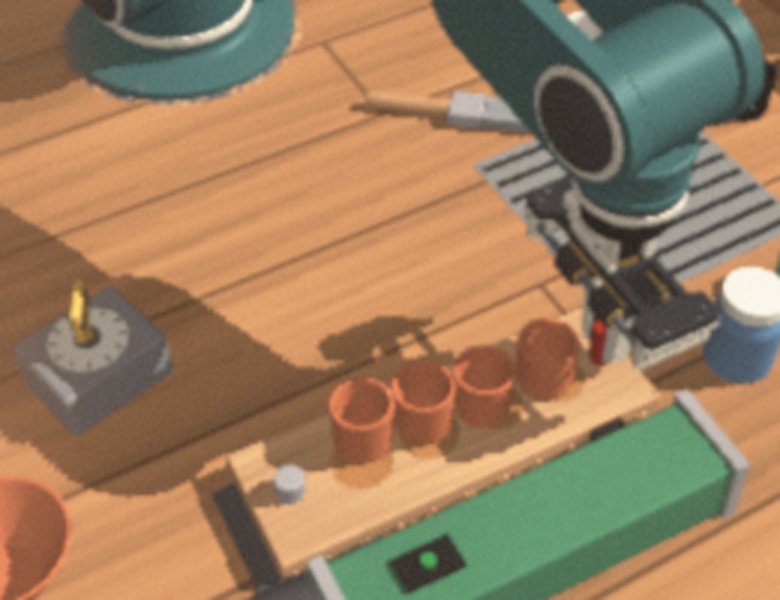

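View pics/t28.png

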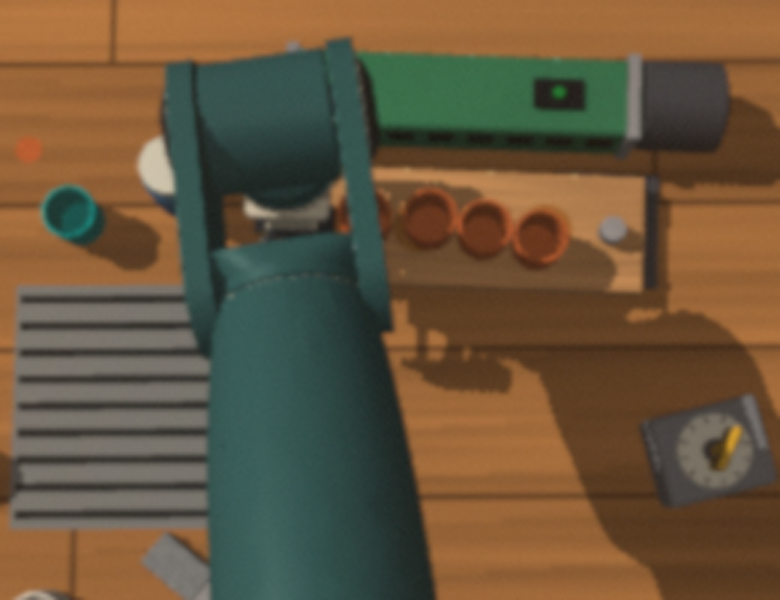

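```bash
python3 -m pendant '[{"tx":0,"ty":0,"tz":0,"wx":0,"wy":0,"wz":0,"hand":0.6},{"tx":0,"ty":0,"tz":0,"wx":0,"wy":0,"wz":0,"hand":0.4},{"tx":0,"ty":0,"tz":0,"wx":0,"wy":0,"wz":0,"hand":0.4},{"tx":-0.3,"ty":-1,"tz":0,"wx":0,"wy":0,"wz":0,"hand":0.4},{"tx":0,"ty":-4,"tz":0,"wx":0,"wy":0,"wz":0,"hand":0.4},{"tx":0,"ty":-5,"tz":0,"wx":0,"wy":0,"wz":0,"hand":0.4},{"tx":0,"ty":-3,"tz":0,"wx":0,"wy":0,"wz":0,"hand":0.4},{"tx":0,"ty":0,"tz":0,"wx":0,"wy":0,"wz":0,"hand":0.4}]' 20
python3 -c "
from h import *
go(457,-272,200)
c=cam('wrist');crop(c,'w29.png',0,640,0,400,1)"
```

```text
time_s: 39.6
tcp_pos: [692.3, 124.8, 184.6]
tcp_rot: [0.707, -0.707, 0.011, -0.017]
wrist_force: [0.8, 0.9, -0.0]
width: 55.8
t 39.6 at [692.3 124.8 184.6] yaw -0.039 j [0.14 0.18 1.42 0.   1.53 0.18] F [ 0.8  0.9 -0. ] w 55.8 tilt [ 0.008 -1.     0.001]
shift cm (tx,ty,tz) [-21.95  -1.77 -40.56]
```

View pics/w29.png

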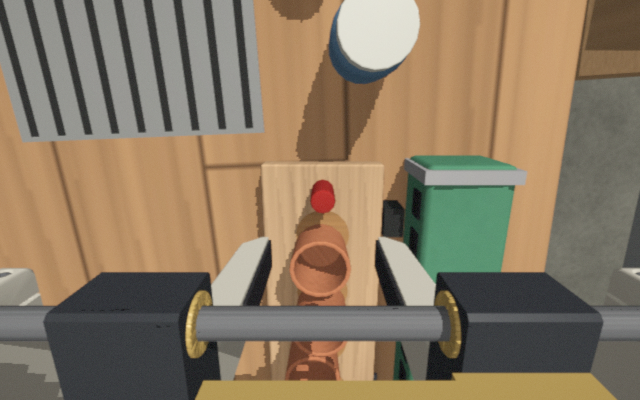

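```bash
python3 -m pendant '[{"tx":-1,"ty":-0.5,"tz":-2,"wx":0,"wy":0,"wz":0,"hand":0.4},{"tx":-1.7,"ty":-0.5,"tz":-4.3,"wx":0,"wy":0,"wz":0,"hand":0.4},{"tx":-1.7,"ty":-0.5,"tz":-4.3,"wx":0,"wy":0,"wz":0,"hand":0.4},{"tx":-1.7,"ty":-0.5,"tz":-4.3,"wx":0,"wy":0,"wz":0,"hand":0.4},{"tx":-1.7,"ty":0,"tz":-4.3,"wx":0,"wy":0,"wz":0,"hand":0.4},{"tx":-1.7,"ty":0,"tz":-4.3,"wx":0,"wy":0,"wz":0,"hand":0.4},{"tx":-1.7,"ty":0,"tz":-4.3,"wx":0,"wy":0,"wz":0,"hand":0.4},{"tx":-1.7,"ty":0,"tz":-4.3,"wx":0,"wy":0,"wz":0,"hand":0.4},{"tx":-1.7,"ty":0,"tz":-4.3,"wx":0,"wy":0,"wz":0,"hand":0.4},{"tx":-1.7,"ty":0,"tz":-4.3,"wx":0,"wy":0,"wz":0,"hand":0.4},{"tx":-0.7,"ty":0,"tz":-1,"wx":0,"wy":0,"wz":0,"hand":0.4}]' 20
python3 -m pendant '[{"tx":0,"ty":0,"tz":0,"wx":0,"wy":-0.136,"wz":0,"hand":0.4},{"tx":0,"ty":0,"tz":0,"wx":0,"wy":-0.136,"wz":0,"hand":0.4},{"tx":0,"ty":0,"tz":0,"wx":0,"wy":-0.136,"wz":0,"hand":0.4},{"tx":0,"ty":0,"tz":0,"wx":0,"wy":-0.136,"wz":0,"hand":0.4},{"tx":0,"ty":0,"tz":0,"wx":0,"wy":-0.136,"wz":0,"hand":0.4},{"tx":0,"ty":0,"tz":0,"wx":0,"wy":-0.136,"wz":0,"hand":0.4},{"tx":0,"ty":0,"tz":0,"wx":0,"wy":-0.136,"wz":0,"hand":0.4},{"tx":0,"ty":0,"tz":0,"wx":0,"wy":-0.136,"wz":0,"hand":0.4},{"tx":0,"ty":0,"tz":0,"wx":0,"wy":-0.136,"wz":0,"hand":0.4},{"tx":0,"ty":0,"tz":0,"wx":0,"wy":0,"wz":0,"hand":0.4}]' 20
python3 -c "
from h import *
go(457,-272,200,1.187)
c=cam('wrist');crop(c,'w30.png',0,640,0,400,1)
c=cam('top');crop(c,'t30.png',180,440,80,280,3)
c=cam('scene');crop(c,'s30.png',180,440,130,330,3)"
```

```text
time_s: 40.75
tcp_pos: [502.5, -288.5, 196.7]
tcp_rot: [0.707, -0.707, 0.016, -0.014]
wrist_force: [0.1, 0.6, 0.1]
width: 55.6
time_s: 41.75
tcp_pos: [504.5, -284.9, 197.0]
tcp_rot: [0.586, -0.586, -0.396, 0.396]
wrist_force: [-0.9, 0.6, -0.4]
width: 55.9
t 41.75 at [ 504.5 -284.9  197. ] yaw 1.188 j [-0.56 -0.08  1.68  0.    1.55 -1.75] F [-0.9  0.6 -0.4] w 55.9 tilt [ 0.    -1.     0.001]
shift cm (tx,ty,tz) [-0.58 -0.29  4.89]
wy 0.001
```

View pics/w30.png

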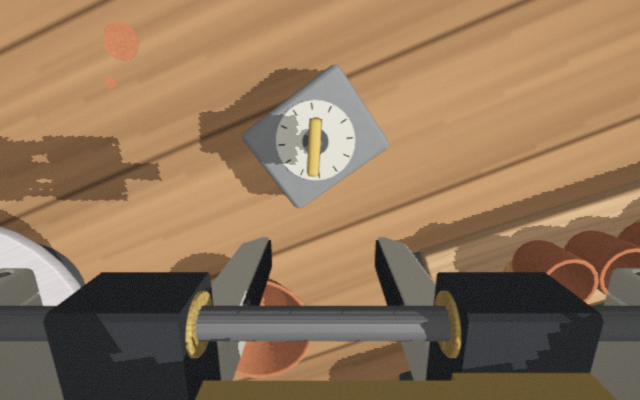

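View pics/t30.png

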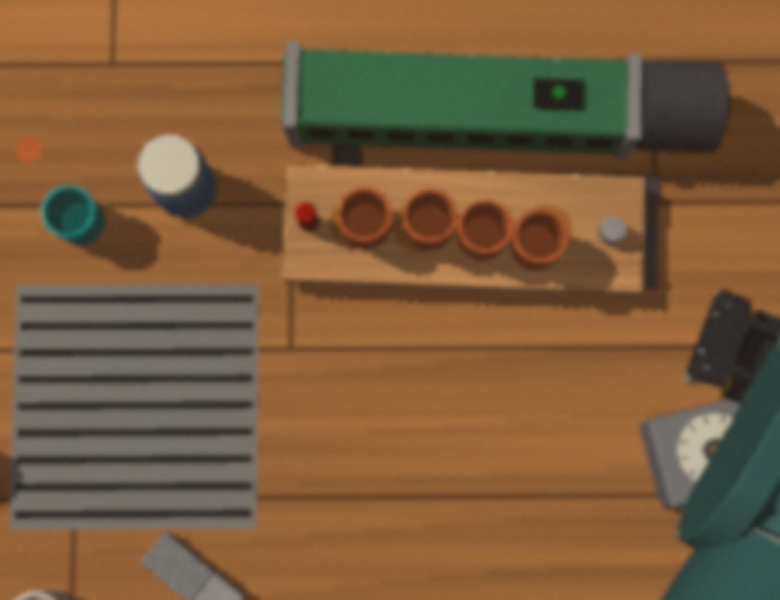

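View pics/s30.png

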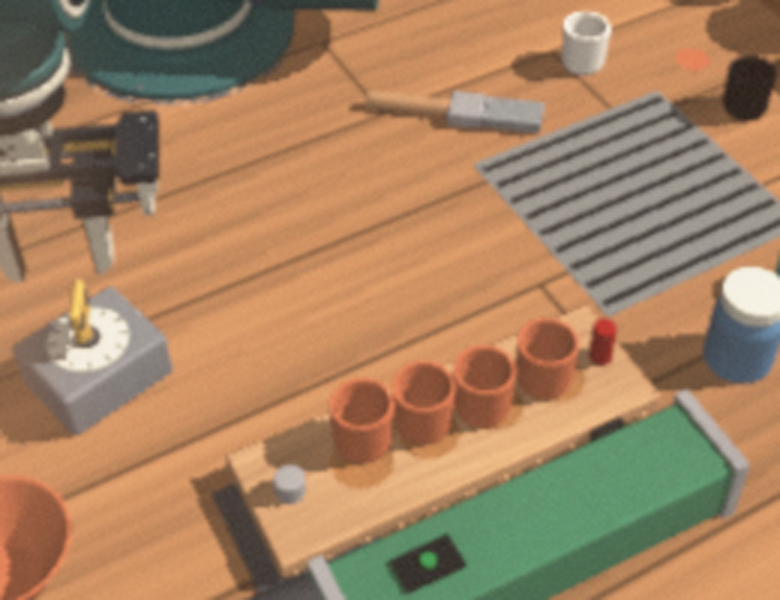

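Run:
```python
from h import *
c=cam("wrist"); hsv=cv2.cvtColor(c["pixels"],cv2.COLOR_RGB2HSV)
crop(c,'w31.png',240,400,60,220,4)
print("dial",onz(c,316,140,57).round(1))
```

```text
dial [ 459.7 -271.5   57. ]
```

View pics/w31.png

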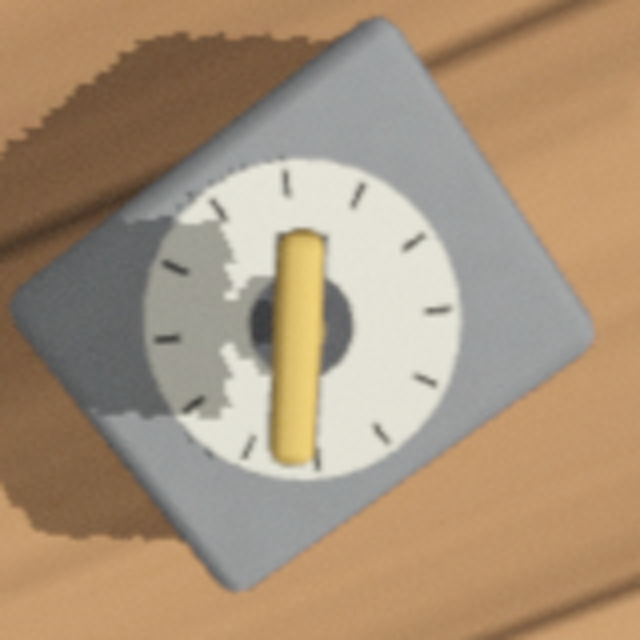

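Run:
```python
from h import *
c=cam("wrist")
a=onz(c,315.5,119,113);b=onz(c,313.3,175,113); m=(a+b)/2; print(a,b,m,np.linalg.norm(a-b)); d=a-b
yaw=np.arctan2(d[1],d[0]); print("wing yaw",yaw, "jaw", yaw-np.pi/2)
go(m[0],m[1],80,yaw-np.pi/2)
```

```text
[ 441.13336114 -263.18213482  113.        ] [ 478.85395596 -280.66683353  113.        ] [ 459.99365855 -271.92448417  113.        ] 41.57593008540528
wing yaw 2.7075427598101953 jaw 1.1367464330152988
t 42.0 at [ 504.7 -285.3  197.7] yaw 1.182 j [-0.56 -0.08  1.68  0.    1.55 -1.74] F [-0.6  0.2  0.5] w 55.8 tilt [ 0. -1.  0.]
shift cm (tx,ty,tz) [-0.45 11.77  4.64]
wy 0.046
```

```bash
python3 -m pendant '[{"tx":0,"ty":0,"tz":0,"wx":0,"wy":0.046,"wz":0,"hand":0.4},{"tx":-0.3,"ty":0,"tz":2.3,"wx":0,"wy":0,"wz":0,"hand":0.4},{"tx":-0.35,"ty":2,"tz":2.3,"wx":0,"wy":0,"wz":0,"hand":0.4},{"tx":0,"ty":3,"tz":0,"wx":0,"wy":0,"wz":0,"hand":0.4},{"tx":0,"ty":0,"tz":0,"wx":0,"wy":0,"wz":0,"hand":0.4},{"tx":0,"ty":0,"tz":0,"wx":0,"wy":0,"wz":0,"hand":0.4}]' 20
python3 -c "
from h import *
go(460,-272,77,1.137)
c=cam('wrist');crop(c,'w32.png',0,640,0,400,1)"
```

```text
time_s: 42.6
tcp_pos: [460.3, -272.2, 148.5]
tcp_rot: [0.596, -0.596, -0.381, 0.381]
wrist_force: [-0.6, -0.5, -0.0]
width: 55.8
t 42.6 at [ 460.3 -272.2  148.5] yaw 1.138 j [-0.58 -0.16  1.83  0.    1.48 -1.72] F [-0.6 -0.5 -0. ] w 55.8 tilt [ 0. -1.  0.]
shift cm (tx,ty,tz) [0.   7.15 0.03]
wy 0.001
```

View pics/w32.png

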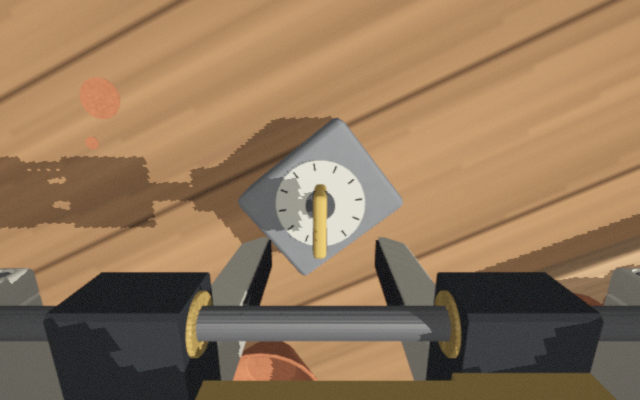

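```bash
python3 - <<'E'
from h import *
c=cam("wrist")
print(onz(c,319.5,188,113),onz(c,320,256,113),(onz(c,319.5,188,113)+onz(c,320,256,113))/2, onz(c,320.5,204,57))
E
python3 -m pendant '[{"tx":0,"ty":2,"tz":0,"wx":0,"wy":0,"wz":0,"hand":0.5},{"tx":0,"ty":3,"tz":0,"wx":0,"wy":0,"wz":0,"hand":0.5},{"tx":0,"ty":1.6,"tz":0,"wx":0,"wy":0,"wz":0,"hand":0.5},{"tx":0,"ty":0.5,"tz":0,"wx":0,"wy":0,"wz":0,"hand":0.5},{"tx":0,"ty":0,"tz":0,"wx":0,"wy":0,"wz":0,"hand":0.9},{"tx":0,"ty":0,"tz":0,"wx":0,"wy":0,"wz":0,"hand":1},{"tx":0,"ty":0,"tz":0,"wx":0,"wy":0,"wz":0,"hand":1},{"tx":0,"ty":0,"tz":0,"wx":0,"wy":0,"wz":0,"hand":1},{"tx":0,"ty":0,"tz":0,"wx":0,"wy":0,"wz":0,"hand":1},{"tx":0,"ty":0,"tz":0,"wx":0,"wy":0,"wz":0,"hand":1}]' 40
python3 -c "
from h import *
go(460,-272,77,1.137);print(manip.observe()['torque'])"
```

```text
[ 435.93960469 -261.34467734  113.        ] [ 477.98995416 -280.46324205  113.        ] [ 456.96477943 -270.9039597   113.        ] [ 460.44325804 -272.38141619   57.        ]
time_s: 43.7
tcp_pos: [459.6, -274.1, 77.6]
tcp_rot: [-0.594, 0.597, 0.38, -0.382]
wrist_force: [-7.6, -18.3, 1.3]
width: 8.6
t 43.7 at [ 459.6 -274.1   77.6] yaw 1.139 j [-0.58 -0.12  1.91 -0.    1.35 -1.72] F [ -7.6 -18.3   1.3] w 8.6 tilt [-0.004 -1.    -0.001]
shift cm (tx,ty,tz) [0.21 0.06 0.05]
wy 0.002
[-3.03609572  1.25474219 -0.03887358]
```

```bash
python3 -m pendant '[{"tx":-0.2,"ty":0,"tz":0,"wx":0,"wy":0,"wz":0,"hand":1},{"tx":0,"ty":0,"tz":0,"wx":0,"wy":0,"wz":0,"hand":1}]' 50
python3 -m pendant '[{"tx":0,"ty":0,"tz":0,"wx":0,"wy":0.05,"wz":0,"hand":1},{"tx":0,"ty":0,"tz":0,"wx":0,"wy":0.1,"wz":0,"hand":1},{"tx":0,"ty":0,"tz":0,"wx":0,"wy":0.1,"wz":0,"hand":1},{"tx":0,"ty":0,"tz":0,"wx":0,"wy":0.1,"wz":0,"hand":1},{"tx":0,"ty":0,"tz":0,"wx":0,"wy":0.1,"wz":0,"hand":1},{"tx":0,"ty":0,"tz":0,"wx":0,"wy":0.05,"wz":0,"hand":1},{"tx":0,"ty":0,"tz":0,"wx":0,"wy":0,"wz":0,"hand":1}]' 50
python3 -c "
from h import *
go(460,-272,77);print(manip.observe()['torque'])
c=cam('scene');crop(c,'s33.png',140,300,160,280,5)"
```

```text
time_s: 43.9
tcp_pos: [459.5, -274.4, 77.5]
tcp_rot: [-0.595, 0.596, 0.381, -0.381]
wrist_force: [-0.8, -1.8, 5.2]
width: 8.8
time_s: 44.6
tcp_pos: [459.4, -274.5, 77.5]
tcp_rot: [-0.671, 0.672, 0.221, -0.221]
wrist_force: [-1.7, -4.1, 3.6]
width: 8.8
t 44.6 at [ 459.4 -274.5   77.5] yaw 0.637 j [-0.59 -0.12  1.91 -0.    1.35 -1.22] F [-1.7 -4.1  3.6] w 8.8 tilt [-0.001 -1.    -0.001]
shift cm (tx,ty,tz) [0.2  0.05 0.16]
[-0.72635704  0.40540366 -0.04392466]
```

View pics/s33.png

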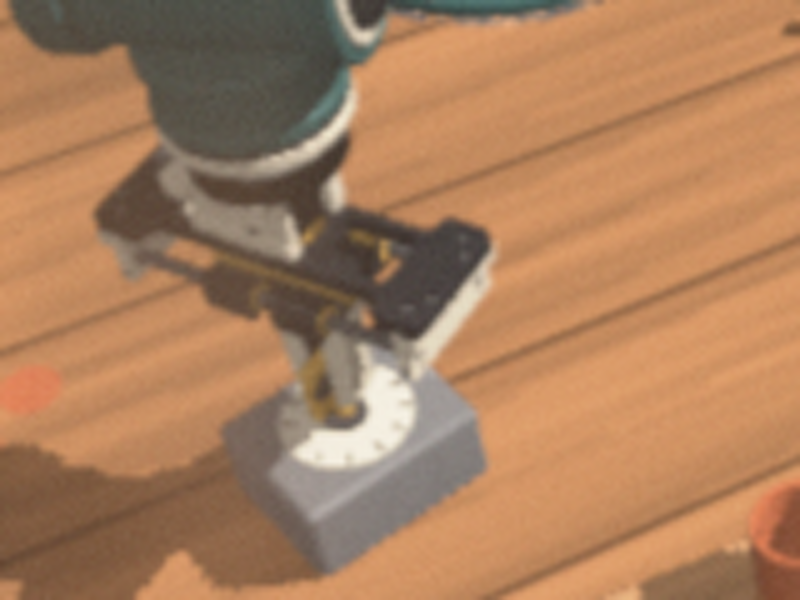

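```bash
python3 -m pendant '[{"tx":0,"ty":0,"tz":0,"wx":0,"wy":0.1,"wz":0,"hand":1},{"tx":0,"ty":0,"tz":0,"wx":0,"wy":0.12,"wz":0,"hand":1},{"tx":0,"ty":0,"tz":0,"wx":0,"wy":0.12,"wz":0,"hand":1},{"tx":0,"ty":0,"tz":0,"wx":0,"wy":0.12,"wz":0,"hand":1},{"tx":0,"ty":0,"tz":0,"wx":0,"wy":0.12,"wz":0,"hand":1},{"tx":0,"ty":0,"tz":0,"wx":0,"wy":0.12,"wz":0,"hand":1},{"tx":0,"ty":0,"tz":0,"wx":0,"wy":0.12,"wz":0,"hand":1},{"tx":0,"ty":0,"tz":0,"wx":0,"wy":0.12,"wz":0,"hand":1},{"tx":0,"ty":0,"tz":0,"wx":0,"wy":0.12,"wz":0,"hand":1},{"tx":0,"ty":0,"tz":0,"wx":0,"wy":0.12,"wz":0,"hand":1},{"tx":0,"ty":0,"tz":0,"wx":0,"wy":0.12,"wz":0,"hand":1},{"tx":0,"ty":0,"tz":0,"wx":0,"wy":0.0,"wz":0,"hand":1}]' 50
python3 -c "
from h import *
go(460,-272,77);print(manip.observe()['torque'])
c=cam('wrist');crop(c,'w34.png',0,640,0,400,1)"
```

```text
time_s: 45.85
tcp_pos: [458.9, -274.5, 77.5]
tcp_rot: [-0.668, 0.669, -0.231, 0.231]
wrist_force: [-7.6, -4.1, 8.5]
width: 9.0
t 45.85 at [ 458.9 -274.5   77.5] yaw -0.666 j [-0.59 -0.12  1.91 -0.    1.35  0.08] F [-7.6 -4.1  8.5] w 9.0 tilt [ 0.    -1.    -0.002]
shift cm (tx,ty,tz) [-0.07  0.05  0.26]
[-0.80529684  1.33581226 -0.03953069]
```

View pics/w34.png

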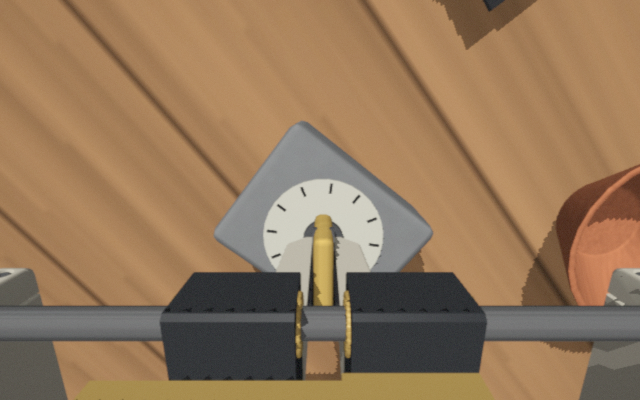

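```bash
python3 -m pendant '[{"tx":0,"ty":0,"tz":0,"wx":0,"wy":0.1,"wz":0,"hand":1},{"tx":0,"ty":0,"tz":0,"wx":0,"wy":0.12,"wz":0,"hand":1},{"tx":0,"ty":0,"tz":0,"wx":0,"wy":0.12,"wz":0,"hand":1},{"tx":0,"ty":0,"tz":0,"wx":0,"wy":0.12,"wz":0,"hand":1},{"tx":0,"ty":0,"tz":0,"wx":0,"wy":0.12,"wz":0,"hand":1},{"tx":0,"ty":0,"tz":0,"wx":0,"wy":0.12,"wz":0,"hand":1},{"tx":0,"ty":0,"tz":0,"wx":0,"wy":0.12,"wz":0,"hand":1},{"tx":0,"ty":0,"tz":0,"wx":0,"wy":0.12,"wz":0,"hand":1},{"tx":0,"ty":0,"tz":0,"wx":0,"wy":0.12,"wz":0,"hand":1},{"tx":0,"ty":0,"tz":0,"wx":0,"wy":0.12,"wz":0,"hand":1},{"tx":0,"ty":0,"tz":0,"wx":0,"wy":0.12,"wz":0,"hand":1},{"tx":0,"ty":0,"tz":0,"wx":0,"wy":0.0,"wz":0,"hand":1}]' 50
python3 -c "
from h import *
go(460,-272,77);print(manip.observe()['torque'], manip.observe()['tau'])"
```

```text
time_s: 47.1
tcp_pos: [458.8, -274.1, 77.5]
tcp_rot: [0.392, -0.393, 0.589, -0.588]
wrist_force: [-9.6, 0.6, 9.0]
width: 8.6
t 47.1 at [ 458.8 -274.1   77.5] yaw -1.966 j [-0.59 -0.12  1.91 -0.    1.35  1.38] F [-9.6  0.6  9. ] w 8.6 tilt [ 0.001 -1.    -0.001]
shift cm (tx,ty,tz) [-0.24  0.05  0.03]
[ 0.0369328   1.67888789 -0.0055991 ] [  2.64470749 -44.42669034 -57.33821511   1.55205522  -2.3931355
   2.55840585]
```

```bash
python3 -m pendant '[{"tx":0,"ty":0,"tz":0,"wx":0,"wy":0.1,"wz":0,"hand":1},{"tx":0,"ty":0,"tz":0,"wx":0,"wy":0.1,"wz":0,"hand":1},{"tx":0,"ty":0,"tz":0,"wx":0,"wy":0.1,"wz":0,"hand":1},{"tx":0,"ty":0,"tz":0,"wx":0,"wy":0.1,"wz":0,"hand":1},{"tx":0,"ty":0,"tz":0,"wx":0,"wy":0.1,"wz":0,"hand":1},{"tx":0,"ty":0,"tz":0,"wx":0,"wy":0.1,"wz":0,"hand":1},{"tx":0,"ty":0,"tz":0,"wx":0,"wy":0.1,"wz":0,"hand":1},{"tx":0,"ty":0,"tz":0,"wx":0,"wy":0.1,"wz":0,"hand":1},{"tx":0,"ty":0,"tz":0,"wx":0,"wy":0.1,"wz":0,"hand":1},{"tx":0,"ty":0,"tz":0,"wx":0,"wy":0.1,"wz":0,"hand":1},{"tx":0,"ty":0,"tz":0,"wx":0,"wy":0.0,"wz":0,"hand":1}]' 50
python3 -c "
from h import *
go(460,-272,77);print(manip.observe()['torque'], manip.observe()['tau'])
c=cam('wrist');crop(c,'w35.png',0,640,0,400,1)"
```

```text
time_s: 48.2
tcp_pos: [459.0, -273.8, 77.5]
tcp_rot: [0.062, -0.063, 0.704, -0.704]
wrist_force: [-8.1, 2.1, 9.2]
width: 9.4
t 48.2 at [ 459.  -273.8   77.5] yaw -2.964 j [-0.59 -0.12  1.91 -0.    1.35  2.38] F [-8.1  2.1  9.2] w 9.4 tilt [ 0.001 -1.    -0.   ]
shift cm (tx,ty,tz) [-0.13  0.05 -0.16]
[0.50114483 1.32945702 0.84745019] [  0.27665514 -44.60170627 -57.20736265   0.83697025  -2.17918083
   3.05166028]
```

View pics/w35.png

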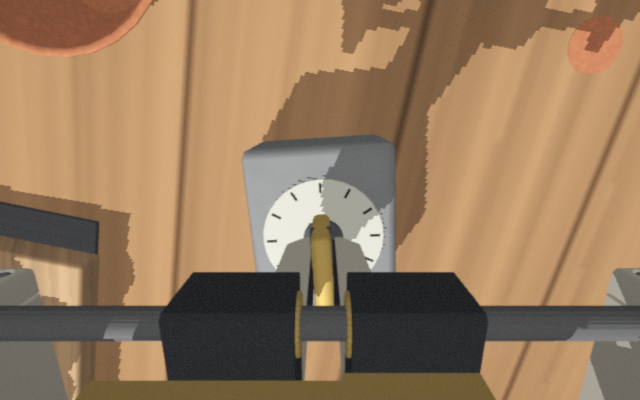

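```bash
python3 -m pendant '[{"tx":0,"ty":0,"tz":0,"wx":0,"wy":0,"wz":0,"hand":0.8},{"tx":0,"ty":0,"tz":0,"wx":0,"wy":0,"wz":0,"hand":0.5},{"tx":0,"ty":0,"tz":0,"wx":0,"wy":0,"wz":0,"hand":0.4},{"tx":0,"ty":-1,"tz":0,"wx":0,"wy":0,"wz":0,"hand":0.4},{"tx":0,"ty":-4,"tz":0,"wx":0,"wy":0,"wz":0,"hand":0.4},{"tx":0,"ty":-4,"tz":0,"wx":0,"wy":0,"wz":0,"hand":0.4},{"tx":0,"ty":-3,"tz":-3,"wx":0,"wy":0,"wz":0,"hand":0.4},{"tx":0,"ty":0,"tz":-2,"wx":0,"wy":0,"wz":0,"hand":0.4},{"tx":0,"ty":0,"tz":0,"wx":0,"wy":0,"wz":0,"hand":0.4},{"tx":0,"ty":0,"tz":0,"wx":0,"wy":0,"wz":0,"hand":0.4}]' 50
python3 -c "
from h import *
go(460,-272,77);
c=cam('wrist');crop(c,'w36.png',240,400,60,220,4)"
```

```text
time_s: 49.25
tcp_pos: [450.3, -224.5, 196.6]
tcp_rot: [0.064, -0.064, 0.704, -0.704]
wrist_force: [-0.1, -0.7, -0.1]
width: 56.0
t 49.25 at [ 450.3 -224.5  196.6] yaw -2.96 j [-0.51 -0.26  1.83 -0.    1.57  2.45] F [-0.1 -0.7 -0.1] w 56.0 tilt [ 0. -1. -0.]
shift cm (tx,ty,tz) [-0.1  11.96  4.84]
```

View pics/w36.png

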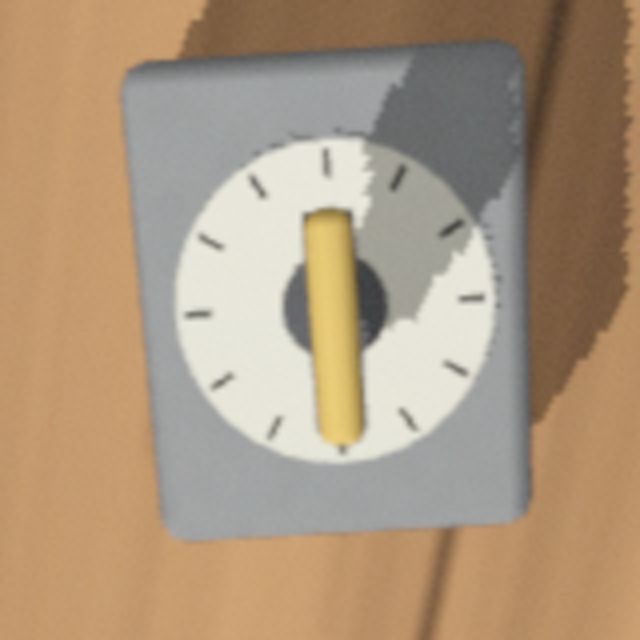

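```bash
python3 -m pendant '[{"tx":0,"ty":-4,"tz":0,"wx":0,"wy":0,"wz":0,"hand":0.4},{"tx":0,"ty":-3,"tz":0,"wx":0,"wy":0,"wz":0,"hand":0.4},{"tx":0,"ty":0,"tz":0,"wx":0,"wy":0,"wz":0,"hand":0.4}]' 
python3 -c "
from h import *
c=cam('scene');crop(c,'s37.png',140,460,120,340,2.5)
c=cam('top');crop(c,'t37.png',180,480,80,280,2.6)
T=lambda x,y:(180+x/2.6,80+y/2.6)"
```

```text
time_s: 49.6
tcp_pos: [451.2, -225.9, 270.3]
tcp_rot: [-0.065, 0.062, -0.703, 0.705]
wrist_force: [0.8, -0.7, -0.3]
width: 55.6
```

View pics/s37.png

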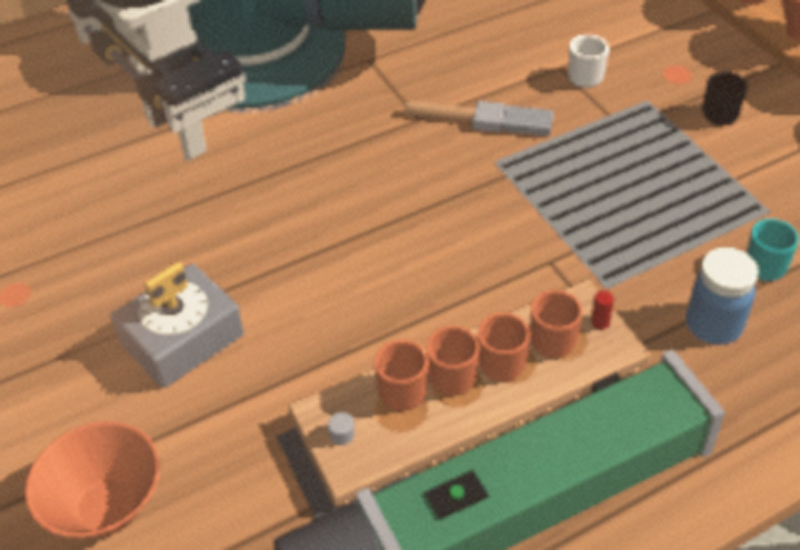

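View pics/t37.png

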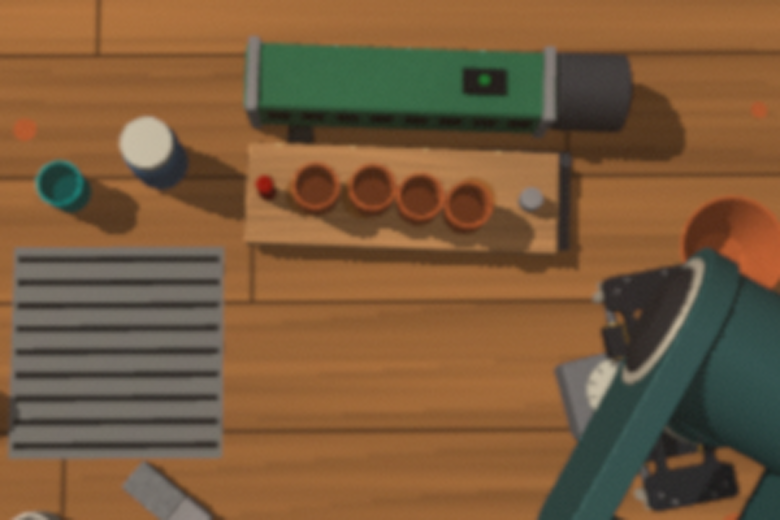

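```bash
python3 -c "
from h import *
c=cam('top');T=lambda x,y:(180+x/2.6,80+y/2.6)
def ang(p,q,z): 
  a=onz(c,*T(*p),z);b=onz(c,*T(*q),z);d=b-a;return round(float(np.arctan2(-d[0],d[1])),3)
print('board edge',ang((558,252),(248,240),34),ang((558,154),(248,144),34),'duct',ang((545,131),(258,121),70),ang((545,49),(258,43),70))
from cell import finish_job; print(finish_job())"
```

```text
board edge -0.046 -0.039 duct -0.042 -0.028
the job is handed in; nothing more can be done
None
```

I handed in the job at about 50 s of robot time, with every step carried out; handing in reports no verdict.

- **Board out:** I gripped the red peg and swung the board out until the push force rose sharply at the outer stop.
- **Cups:** I stood all four terracotta cups upright on the board. While I was placing the last one, the two nearest the pivot were knocked 1–2 cm aside. They stayed upright and well inside the board's edges, so I left them there. They stand very close together and may be touching.
- **Board in:** I swung the board back by the peg until the push force rose again at the inner stop. In the last picture the board's edges run within about 0.02 rad of the duct's, and all four cups are standing.
- **Key:** I wound it clockwise in four part turns without letting go. It turned about 4.04 rad, then the torque jumped to about 0.85 N m, where the spring alone gives at most about 0.11. The wing now lies in line with the box, which fits the fully wound stop at 4.7 if it started at about 0.67. I could not read the key angle directly, and I did not re-grip the key to test the stop again.
- **Bystanders:** The jar, bowl and look-alikes appeared unmoved in the last pictures, and the gripper was clear of everything.

No check failed. Position estimates from the different cameras disagreed by up to about 6 mm, and I worked with values in between.

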